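Hang two washed tumblers in the cup dryer and latch its lid

ROBOT

A 6-joint arm with a two-finger parallel gripper is mounted at the origin on the work surface. World frame = base frame: x ahead of the robot, y to its left, z up, the work surface at z = 0. Lengths are in m, angles in rad, forces in N, time in s.
With the tool pointing down it reaches from about 0.425 to 0.95 m from the base axis. Payload 3.5 kg.
Tool frame: the origin (TCP) lies midway between the tips of the shut fingers; the grasp point (between the pads) lies 19 mm behind it (ctrl.grasp_offset is the distance from the TCP to the grasp point, in m); z points along the fingers, y is the direction in which the jaws open and shut (so a half turn about z gives the same grasp; the last joint's range is limited). The gripper opens to 85 mm and grips with 20 to 120 N. Pads are 22 mm wide; open, the fingers measure 114 mm over their backs; the gripper's body (76 mm by 85 mm) begins 54 mm behind the grasp point. The pads swing forward as they close: fully open they stand 13 mm farther back than shut.
Start: joints at [-1.373, 0.286, 1.577, -0, 1.279, -0.15], TCP at [0.23, -0.635, 0.231] pointing down, gripper open.
Joint ranges: [-2.77, 2.77], [-0.9, 2.22], [0.21, 2.48], [-1.53, 4.67], [0.24, 2.81], [-2.84, 2.84]. Speed limits (rad/s): [2.79, 2.79, 3.14, 3.14, 3.14, 3.14].

INTERFACE

Orientations are given as a unit quaternion [x, y, z, w].
In Python, from rig import ctrl, snapshot, camera_params gives the robot as it stands.
- The arm moves only by the tool carry_out, never from a script. Its argument "increments" is a list of rows, each an object of numbers: "dx", "dy", "dz": the shift along the tool's x, y, z in m; "twist": the turn about the tool's z in degrees; "fingers": the closure, from 0 (fully open) to 1 (shut). In form: [{"dx": .., "dy": .., "dz": .., "twist": .., "fingers": ..}, ...]. A call has 1 to 20 rows; each row is the pose to reach, as a shift and turn from the pose commanded when the call began, along the tool's axes at that moment; what a row does not reach only later rows make up. A row lasts 1/12 s, in which the tool goes at most 41.7 mm and 7.16 degrees, less where a joint would pass 70% of its speed; a pose out of reach is approached as far as the arm can. A call with a gripper value outside its range is refused whole. The fingers move at their own pace and stop on an object; the grip force is fixed at half the most. Time passes only in rows, so rows that repeat a pose let the fingers close. It gives the time, the measured TCP pose, the force and the opening at its end, in the units of the state.
- ctrl.read_state(): the state, without advancing time (a new reading comes with each control period).
- snapshot(name): name is "side" or "top"; returns (picture, depth): 400x640x3 uint8, red, green, blue; 400x640 float32, m along the optical axis (not along the pixel's ray), 0 where there is no reading.
- camera_params(name): a dict with "vertical_fov" (degrees; the focal length in pixels is half the picture's height over the tangent of half this angle, whatever the lens; pixels are square), "cx", "cy" (the principal point, pixels), "R" (3x3) and "t" (3): a world point X has camera coordinates R X + t. Camera axes: x right, y down, z forward; pixel columns grow to the right and rows downward; lengths in m; the calibration is good to about 2 mm. A picture is of the moment at which its call begins. camera_params takes no time and is no camera call.
- ctrl.sign_off(): hands the job in, once; it reports no verdict.
The state is a dict: "time_s": time; "q": joint angles; "qvel": joint speeds; "effort": joint torques, N m; "tool_pos": TCP position; "tool_rot": TCP orientation; "contact_force": force on the tool from outside, world axes, zero at the start; "torque": the same for the moment, N m; "gripper_width": finger opening in m.
Only numpy, scipy, OpenCV 4.12 (cv2) and the standard library are available. Lean on these libraries where they do the work, as an engineer would, in place of code of your own. Each camera call takes 0.05 s, during which the arm holds its last target.

TASK

Take the two orange tumblers out of the blue wash basket and hang each mouth-down on its own leaning peg in the cup dryer, lowered fully home so that it sits square on the peg and drains; lower them, do not let them fall or tip over. Then swing the clear lid shut and press its front edge down against the seal until the catch snaps and holds. Leave the pots, bottles and jar where they stand.

Things in the scene. Friction and masses are not known exactly. Their poses are not given: they have to be found in the camera images.
- tumbler1: one of two alike orange plastic tumblers, 0.06 to 0.13 kg, mouth-down in the basket. Round, tapered, 105 mm tall: outside 72 mm across at the mouth, 56 at the closed end; inside 66 and 50 mm, 100 mm deep. Origin: centre of the open mouth; z runs to the closed end, so it points up when mouth-down; its yaw does not matter
- tumbler2: the other orange tumbler, the same in every way
- tumbler1_seat (a point): centre of the inside of tumbler1's closed end, 100 mm from the mouth along its z: the face that comes to rest on the peg's flat top
- tumbler2_seat (a point): the same point of tumbler2
- dryer: the cup dryer, fixed: an open steel tub 190 mm deep (x) by 270 mm wide (y), rim 115 mm above the table, walls 3 mm. Origin: centre of its underside on the table; its front (catch and control strip) faces its -x, the lid's hinge is along its rear (+x) rim, y runs along the row of two pegs. Two pegs stand in it, 124 mm apart (y = -62 and +62 mm)
- peg_a: one peg, fixed in the dryer: a hoop of 6 mm steel wire, 135 mm long, leaning 20 degrees from upright to the dryer's front. Origin: foot; z runs up the peg to its tip, y along the row of pegs. The hoop lies in its x-z plane: 50 mm wide over the wires at the foot, 42 mm near the top, corners cut to a flat top 24 mm wide
- peg_a_tip (a point): middle of the flat top of peg_a, 142 mm above the table. A tumbler fully home rests with the inside of its closed end on it, its axis along the peg (a few degrees of play; it may settle a few mm to the front), rim clear of the tub's floor, highest point about 160 mm above the table
- peg_b: the other peg, the same as peg_a (same axes)
- peg_b_tip (a point): middle of the flat top of peg_b, 142 mm above the table
- lid (a joint): hinge angle of the clear lid, rad: 0 = shut, starts at 1.40 to 1.65, stop at 1.75. A shallow box with white edges, 60 mm deep, 270 mm wide, reaching 197 mm from the hinge, 0.45 kg, a 60 mm wide steel strap on its front edge. A stiff hinge (up to 0.5 N m) holds it where it is left above 0.8 rad; below 0.6 it may sink slowly, coming to rest on its catch at about 0.06
- lid_hinge (a point): middle of the hinge line, at the rear rim of the tub, 115 mm above the table; x and y axes as the lid's (with the lid shut, the dryer's), the lid turns about y. Standing open, the lid with its strap reaches about 330 mm above the table
- lid_press (a point): middle of the lid's outer face near its front edge, 170 mm from the hinge and 60 mm out from the lid's rim plane: the place to push it over and press it down (8 to 15 N until the catch snaps and holds the lid at 0, this point then 175 mm above the table). Its z points out of the outer face (up when shut, to the rear when open)
- basket: blue plastic wash basket, fixed, 220 by 220 mm, walls 50 mm high, floor bars 7 mm above the table; two crossing dividers make four compartments, centres 53 mm either way from its middle. Origin: centre of its underside
- pot1: clear glass dessert pot standing mouth-down in the basket, 62 mm tall, 74 mm across at the mouth; stays there
- pot2: a second glass dessert pot, the same; stays there
- sauce_red: red squeeze bottle, 60 mm across, 200 mm tall, standing at the back; to be left alone
- sauce_yellow: yellow squeeze bottle, the same; to be left alone
- spice_jar: amber jar with a black cap, 68 mm across, 100 mm tall; to be left alone

How it is judged:
By the outcome, as a careful person would: the job done as asked, in the order asked, and still so for the second after the job is handed in, with the robot touching nothing.
It also fails if it takes over 64 s, if anything falls off the work surface, if the arm or the gripper's body presses on something with over 40 N, if the wrist force passes 120 N, or if a joint passes its speed limit or range.

## Working session

There is one attempt and no reset: what is moved stays moved. The work goes in short steps, Python scripts to look and compute and a tool call to move; the robot and the scene stay as the last step left them, time stands still between calls to the robot, and variables do not carry over. Pictures are saved under pics/ and viewed, and the job is handed in when it is done.

Besides the shell and the picture viewer there is one more tool, called after "Request:" as name([rows], argument=value, ...), one row to a line, values as JSON. carry_out: Moves the arm, as the interface text tells. Its arguments: {"type":"object","properties":{"increments":{"type":"array"}},"required":["increments"]}

```bash
ls; mkdir -p pics
cat > h.py <<'E'
import numpy as np, cv2
from rig import ctrl, snapshot, camera_params
def K(n):
    p=camera_params(n); f=200/np.tan(np.radians(p["vertical_fov"])/2); return f,p["cx"],p["cy"],np.array(p["R"]),np.array(p["t"])
def world(n,u,v,d):
    f,cx,cy,R,t=K(n); return R.T@(np.array([(u-cx)/f*d,(v-cy)/f*d,d])-t)
def cloud(n,d):
    f,cx,cy,R,t=K(n); v,u=np.indices(d.shape); P=np.stack([(u-cx)/f*d,(v-cy)/f*d,d],-1); return (P-t)@R
def proj(n,X):
    f,cx,cy,R,t=K(n); c=R@np.array(X)+t; return f*c[0]/c[2]+cx, f*c[1]/c[2]+cy
def atz(n,u,v,z):
    f,cx,cy,R,t=K(n); o=-R.T@t; r=R.T@np.array([(u-cx)/f,(v-cy)/f,1]); return o+r*(z-o[2])/r[2]
E
python3 - <<'E'
from h import *
for n in("side","top"):
    im,d=snapshot(n); cv2.imwrite(f"pics/{n}0.png",im[:,:,::-1]); np.savez(f"{n}0",im=im,d=d); print(n,camera_params(n))
print(ctrl.read_state(), ctrl.grasp_offset)
E
```

```text
pics
side {'vertical_fov': 47.553487168955165, 'cx': 317.5905004965484, 'cy': 195.87656582218816, 'R': array([[ 0.18876862,  0.98196784, -0.0102742 ],
       [ 0.92856073, -0.18188728, -0.32356141],
       [-0.31959565,  0.05153802, -0.94615139]]), 't': array([-0.01611673, -0.50183712,  1.47804029])}
top {'vertical_fov': 50.23601675178858, 'cx': 322.6765149343166, 'cy': 198.70757708266746, 'R': array([[-0.02521421, -0.99967854,  0.00265591],
       [-0.97718077,  0.02408608, -0.21103935],
       [ 0.21090754, -0.00791649, -0.97747396]]), 't': array([-0.06153496,  0.60071821,  1.00521632])}
{'time_s': 0.1, 'q': array([-1.37299699e+00,  2.87127029e-01,  1.57806255e+00,  5.88299132e-06,
        1.27860328e+00, -1.49989461e-01]), 'qvel': array([-0.00018581, -0.00143209, -0.00559926, -0.00126683,  0.00176496,
        0.00088675]), 'effort': array([ 4.84821339e-04, -4.07295156e+01, -2.93698007e+01, -1.73394442e-04,
        3.43707841e-03,  8.08812729e-06]), 'tool_pos': array([ 0.22996841, -0.63397103,  0.23003489]), 'tool_rot': array([ 9.84917983e-01,  1.73018372e-01, -2.34803514e-05, -1.09985786e-03]), 'contact_force': array([-0.06708705, -0.08500247, -0.33652628]), 'torque': array([ 0.01663851,  0.04601335, -0.00139155]), 'gripper_width': 0.0855213294633767} 0.0187
```

View pics/side0.png

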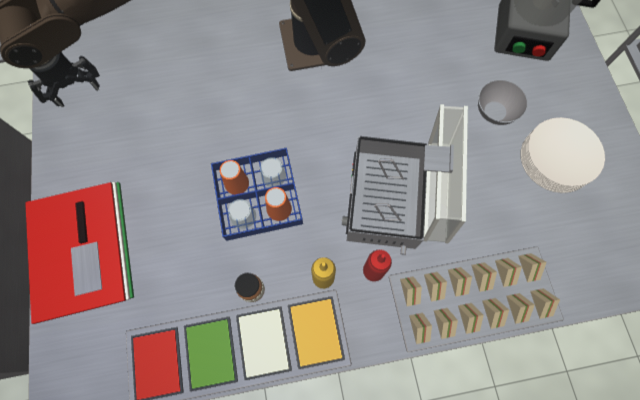

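View pics/top0.png

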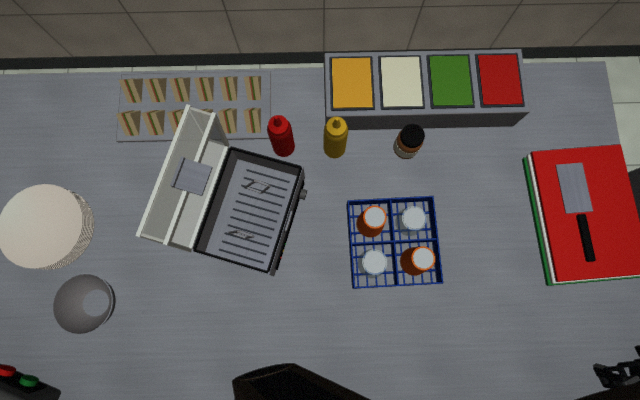

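Run:
```python
from h import *
for n,(a,b,c,e) in {"side":(200,90,500,260),"top":(120,90,460,300)}.items():
    z=np.load(n+"0.npz"); im=z["im"]
    cr=cv2.resize(im[b:e,a:c],None,fx=800/(c-a),fy=800/(c-a),interpolation=cv2.INTER_CUBIC)
    cv2.imwrite(f"pics/{n}0c.png",cr[:,:,::-1]); print(cr.shape)
    P=cloud(n,z["d"]); d=z["d"]
    im=im.astype(int)
    o=(im[...,0]>130)&(im[...,0]-im[...,2]>60)&(im[...,1]<150)
    # tumblers tops: points 0.10<z<0.125 
    m=(P[...,2]>0.105)&(P[...,2]<0.12)&(d>0)
    l,lab,st,ce=cv2.connectedComponentsWithStats(m.astype(np.uint8))
    for i in range(1,l):
        if st[i,4]>30:
            q=P[lab==i]; print(n,st[i],q.mean(0).round(4),q.min(0).round(3),q.max(0).round(3))
```

```text
(453, 800, 3)
side [505   0  63  42 264] [0.1738 0.6294 0.1125] [0.05  0.559 0.105] [0.223 0.723 0.12 ]
side [292  22  18  14  51] [ 0.0395 -0.0418  0.1132] [ 0.005 -0.062  0.105] [ 0.058 -0.019  0.119]
side [360 136  68  10 169] [0.449  0.145  0.1163] [0.418 0.052 0.106] [0.476 0.229 0.12 ]
side [220 160  21  21 341] [ 0.4443 -0.3067  0.1134] [ 0.415 -0.335  0.105] [ 0.472 -0.279  0.12 ]
side [351 171   7  27  58] [0.5502 0.0089 0.1144] [ 0.51  -0.003  0.105] [0.585 0.025 0.12 ]
side [348 171  80  70 506] [0.6688 0.1095 0.1156] [ 0.549 -0.032  0.105] [0.729 0.205 0.12 ]
side [265 187  22  21 359] [ 0.544  -0.1996  0.1131] [ 0.515 -0.228  0.105] [ 0.571 -0.172  0.119]
side [ 286  297   58   71 2153] [ 0.8951 -0.1601  0.1073] [ 0.817 -0.219  0.105] [ 0.97  -0.103  0.114]
side [ 236  306   56   73 2263] [ 0.8954 -0.287   0.1074] [ 0.817 -0.342  0.105] [ 0.969 -0.229  0.114]
side [ 183  317   55   74 2337] [ 0.8956 -0.4136  0.1075] [ 0.818 -0.471  0.105] [ 0.969 -0.356  0.113]
side [ 129  327   54   73 2432] [ 0.8957 -0.5405  0.1075] [ 0.819 -0.601  0.105] [ 0.969 -0.483  0.115]
(494, 8
[... 372 characters left out ...]
819 -0.212  0.105] [ 0.965 -0.103  0.111]
top [269 131  23  13  51] [0.7402 0.0211 0.1127] [ 0.733 -0.002  0.105] [0.76  0.053 0.12 ]
top [324 137  22   9  43] [ 0.7312 -0.1076  0.1126] [ 0.725 -0.135  0.105] [ 0.747 -0.083  0.12 ]
top [190 144 110 127 868] [0.5916 0.1545 0.1164] [ 0.424 -0.021  0.106] [0.733 0.235 0.12 ]
top [258 166  45 109 313] [0.5369 0.0164 0.1155] [ 0.414 -0.028  0.105] [0.671 0.077 0.12 ]
top [362 205  24  24 436] [ 0.5419 -0.1966  0.1124] [ 0.515 -0.224  0.105] [ 0.571 -0.169  0.12 ]
top [410 246  25  25 476] [ 0.4423 -0.3038  0.1124] [ 0.415 -0.332  0.105] [ 0.47  -0.276  0.119]
top [  0 384  33  16 125] [0.1751 0.6039 0.1127] [0.159 0.568 0.105] [0.192 0.641 0.12 ]
```

View pics/side0c.png

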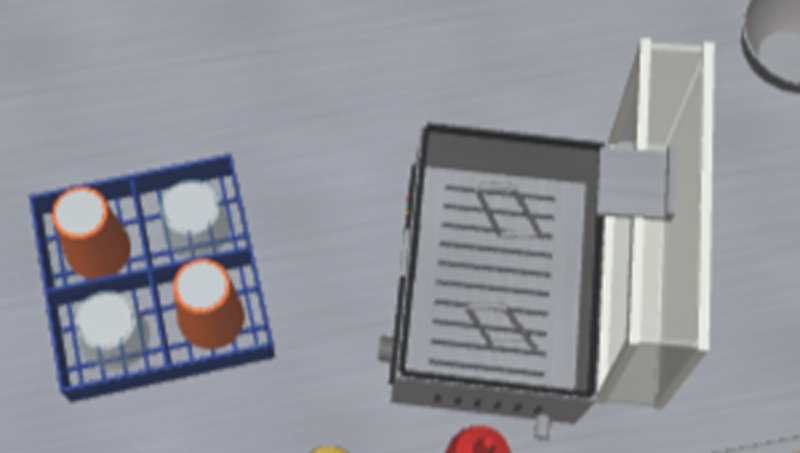

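View pics/top0c.png

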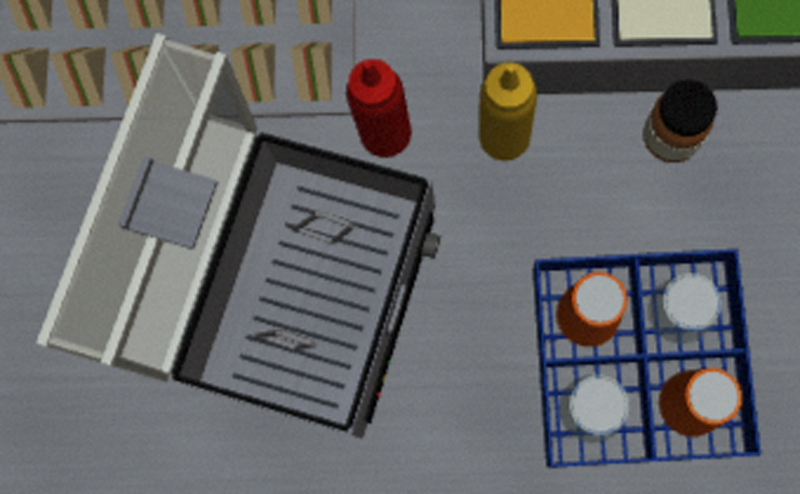

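Run:
```python
from h import *
T={"top":(2.353,120,90,[(260,134),(430,180),(350,430),(175,378)]),"side":(2.667,200,90,[(591,393),(402,375),(428,124),(606,146)])}
for n,(s,a,b,c) in T.items():
    Q=np.array([atz(n,u/s+a,v/s+b,.115)[:2] for u,v in c]); print(n,Q.round(4).tolist(), "lens",[np.linalg.norm(Q[i]-Q[i-3]).round(3) for i in range(4)])
    print("ctr",Q.mean(0),"yaws x",[np.degrees(np.arctan2(*(Q[i]-Q[j])[::-1])) for i,j in((0,1),(3,2))],"y",[np.degrees(np.arctan2(*(Q[i]-Q[j])[::-1])) for i,j in((0,3),(1,2))])
    z=np.load(n+"0.npz");P=cloud(n,z["d"]); 
    # tub floor wire peg top points
    m=(P[...,2]>.11)&(P[...,2]<.119)&(P[...,0]>.4)&(P[...,0]<.74)&(P[...,1]>-.03)&(P[...,1]<.25)
    print(cv2.minAreaRect(P[m][:,:2].astype(np.float32)))
    m=(P[...,2]>.119)&(P[...,2]<.16)&(P[...,0]>.4)&(P[...,0]<.72)&(P[...,1]>0.0)&(P[...,1]<.14)
    l,lab,st,ce=cv2.connectedComponentsWithStats(m.astype(np.uint8))
    for i in range(1,l):
        if st[i,4]>2: q=P[lab==i]; print(st[i],q.mean(0).round(4),q.min(0).round(3),q.max(0).round(3))
    m=(P[...,2]>.18)&(P[...,0]>.3)&(P[...,0]<.85)&(P[...,1]>0.1)&(P[...,1]<.4)
    print("lid",P[m].min(0),P[m].max(0))
    im=z["im"]
    a,b,c,e={"side":(340,120,440,250),"top":(190,140,320,280)}[n]
    cr=cv2.resize(im[b:e,a:c],None,fx=5,fy=5,interpolation=cv2.INTER_CUBIC); cv2.imwrite(f"pics/{n}0d.png",cr[:600,:,::-1])
```

```text
top [[0.7232, 0.1462], [0.6691, -0.0298], [0.4171, 0.0522], [0.472, 0.2249]] lens [np.float64(0.184), np.float64(0.265), np.float64(0.181), np.float64(0.263)]
ctr [0.57033851 0.09836957] yaws x [np.float64(72.91929866940141), np.float64(72.34473844982034)] y [np.float64(-17.39199159983728), np.float64(-18.024512195024023)]
((0.6025798320770264, 0.11204938590526581), (0.2300138622522354, 0.3231363892555237), 72.23116302490234)
[237 148   4   3   5] [0.7162 0.1249 0.1199] [0.713 0.122 0.119] [0.718 0.129 0.12 ]
[267 156   4   4   9] [0.6923 0.0522 0.1202] [0.689 0.049 0.119] [0.696 0.056 0.121]
[272 158   3   3   5] [0.6877 0.0422 0.12  ] [0.685 0.039 0.119] [0.691 0.044 0.121]
[277 159   2   2   3] [0.6872 0.0312 0.1199] [0.686 0.03  0.119] [0.688 0.032 0.12 ]
[279 160   5   3   5] [0.6818 0.0223 0.1212] [0.68  0.018 0.12 ] [0.685 0.027 0.122]
[285 161   6   4  11] [0.6777 0.0065 0.1208] [0.674 0.001 0.119] [0.682 0.013 0.122]
[252 180  19   8  52] [0.6246 0.0675 0.1389] [0.616 0.048 0.121] [0.632 0.092 0.148]
[285 196   6  18  32] [0.5735 0.0059 0.1208] [0.554 0.001 0.119] [0.595 0.0
[... 1676 characters left out ...]
.045 0.12 ] [0.634 0.088 0.149]
[361 229  11   4  21] [0.6805 0.0118 0.121 ] [0.673 0.    0.119] [0.685 0.024 0.123]
[376 231   4   3   9] [0.688  0.0384 0.1209] [0.685 0.035 0.119] [0.69  0.043 0.124]
[381 232   9   3  14] [0.6948 0.0574 0.1207] [0.69  0.048 0.119] [0.699 0.067 0.125]
[393 233   5   3   7] [0.7016 0.0827 0.1199] [0.698 0.077 0.119] [0.705 0.087 0.121]
[391 235   4   1   4] [0.7032 0.0745 0.1208] [0.702 0.071 0.12 ] [0.704 0.078 0.122]
[407 235   3   2   3] [0.7123 0.1124 0.1205] [0.71  0.11  0.119] [0.713 0.115 0.122]
[414 236   3   2   3] [0.7181 0.1291 0.1201] [0.717 0.127 0.119] [0.719 0.132 0.121]
lid [0.4653153  0.13357536 0.18005057] [0.74743754 0.27454712 0.3334694 ]
```

View pics/side0d.png

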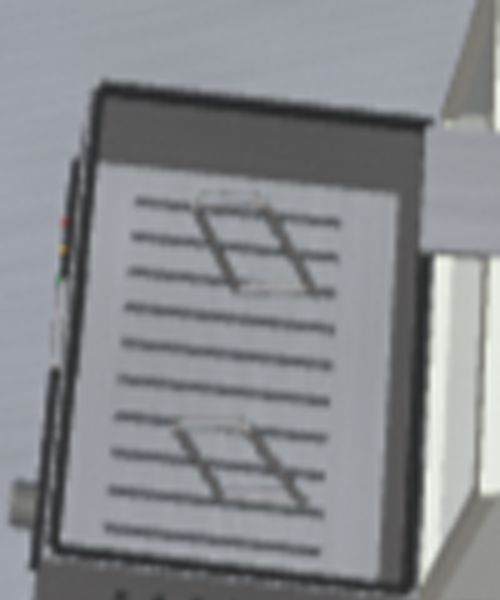

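View pics/top0d.png

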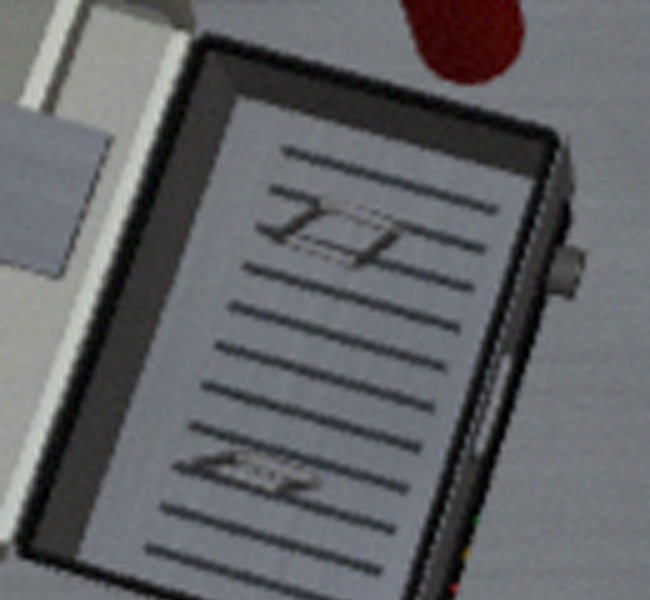

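Run:
```python
from h import *
ya=np.radians(71.9); ex=np.array([np.cos(ya),np.sin(ya)]); ey=np.array([-ex[1],ex[0]]); C=np.array([.571,.100])
for n in("top","side"):
    z=np.load(n+"0.npz");P=cloud(n,z["d"])
    for c in((.625,.0665),(.5075,.105)):
        m=(np.hypot(P[...,0]-c[0],P[...,1]-c[1])<.04)&(P[...,2]>.118)&(P[...,2]<.16); q=P[m]
        x=(q[:,:2]-C)@ex; y=(q[:,:2]-C)@ey
        t=q[:,2]>.136
        print(n,t.sum(),"top x",x[t].min().round(4),x[t].max().round(4),"y",y.mean().round(4), "z",q[:,2].max(), "med xyz at top",np.median(x[t]).round(4))
        print(np.c_[x,y,q[:,2]][np.argsort(x)][::3].round(3).tolist())
    # lid: top edge front rim plane
    m=(P[...,2]>.13)&(P[...,0]>.3)&(P[...,0]<.85)&(P[...,1]>0.05)&(P[...,1]<.4); q=P[m]
    x=(q[:,:2]-C)@ex; y=(q[:,:2]-C)@ey
    k=(x>.07)
    for zz in np.arange(.13,.335,.02):
        s=k&(abs(q[:,2]-zz)<.01); 
        if s.sum(): print(n,"lid z%.2f"%zz,s.sum(),np.percentile(x[s],[1,10,50,90,99]).round(3),np.percentile(y[s],[1,99]).round(3))
```

```text
top 37 top x -0.0289 0.0059 y -0.061 z 0.14811943803622338 med xyz at top -0.0121
[[-0.034, -0.062, 0.128], [-0.033, -0.062, 0.136], [-0.031, -0.061, 0.136], [-0.029, -0.06, 0.138], [-0.026, -0.062, 0.139], [-0.024, -0.059, 0.136], [-0.021, -0.062, 0.141], [-0.018, -0.064, 0.141], [-0.016, -0.063, 0.142], [-0.013, -0.065, 0.14], [-0.012, -0.063, 0.145], [-0.008, -0.06, 0.145], [-0.006, -0.061, 0.148], [-0.003, -0.059, 0.141], [-0.0, -0.06, 0.144], [0.003, -0.062, 0.143], [0.006, -0.059, 0.131], [0.011, -0.06, 0.123]]
top 40 top x -0.0302 0.0049 y 0.0625 z 0.1479235222752114 med xyz at top -0.0138
[[-0.035, 0.063, 0.131], [-0.032, 0.061, 0.134], [-0.03, 0.06, 0.139], [-0.029, 0.063, 0.138], [-0.026, 0.062, 0.141], [-0.024, 0.059, 0.133], [-0.022, 0.065, 0.137], [-0.019, 0.062, 0.142], [-0.017, 0.062, 0.142], [-0.015, 0.065, 0.139], [-0.013, 0.062, 0.146], [-0.01, 0.06, 0.145], [-0.008, 0.061, 0.147], [-0.004, 0.064, 0.146], [-0.001, 0.063, 0.147], [0.001, 0.065, 0.143], [0.005, 0.063, 0.139], [0.011, 0.063, 0.123]]
top lid z0.13 29 [0.094 0.095 0.115 0.134 0.141] [-0.133  0.137]
top l
[... 1705 characters left out ...]
5 0.111 0.147 0.153] [-0.138  0.132]
side lid z0.15 93 [0.09  0.092 0.108 0.144 0.151] [-0.137  0.137]
side lid z0.17 81 [0.088 0.091 0.108 0.144 0.151] [-0.137  0.134]
side lid z0.19 90 [0.087 0.089 0.105 0.141 0.148] [-0.137  0.133]
side lid z0.21 93 [0.086 0.087 0.106 0.141 0.148] [-0.138  0.133]
side lid z0.23 86 [0.085 0.085 0.109 0.14  0.146] [-0.137  0.136]
side lid z0.25 84 [0.083 0.085 0.11  0.138 0.144] [-0.137  0.135]
side lid z0.27 99 [0.081 0.083 0.107 0.136 0.143] [-0.137  0.135]
side lid z0.29 113 [0.079 0.08  0.098 0.134 0.141] [-0.137  0.134]
side lid z0.31 3179 [0.073 0.081 0.108 0.132 0.139] [-0.135  0.133]
side lid z0.33 283 [0.074 0.089 0.105 0.137 0.139] [-0.128  0.12 ]
```

```bash
cat > sim.py <<'E'
import numpy as np
a=np.radians(20); tip=np.array([-.0155,.142])
U=np.array([np.cos(a),np.sin(a)]); W=np.array([-np.sin(a),np.cos(a)])  # peg x, peg z
foot=tip-.135*W
# hoop outline (w,s)
pts=[]
for sg in(-1,1):
    for s in np.linspace(0,.122,60): pts.append((sg*(.025-.004*s/.122),s))
    for k in np.linspace(0,1,8): pts.append((sg*(.021-.009*k),.122+.013*k))
for w in np.linspace(-.012,.012,9): pts.append((w,.135))
pts=np.array(pts); PW=foot+pts[:,:1]*U+pts[:,1:]*W
gl=.089
def viol(G,th):
    ax=np.array([-np.sin(th),np.cos(th)]); ux=np.array([np.cos(th),np.sin(th)])
    M=G-gl*ax; r=PW-M; h=r@ax; w=abs(r@ux)
    ins=(h>=0)&(h<=.14)&(w<.07)
    v=np.where((h>=0), np.maximum(w-(.033-.08*h), h-.1), -1)
    return v[(h>=0)].max() if (h>=0).any() else -1
ths=np.radians(np.arange(-5,35,.25))
def feas(G,tol=0): return [np.degrees(t) for t in ths if viol(G,t)<=tol]
if __name__=="__main__":
    for d in np.arange(.0,.102,.01):   # mouth depth below tip along z-ish
        row=[]
        gz=tip[1]-d+ (gl if d<.0 else gl)   # vertical guess
    # table over Gz: feasible theta vs Gx
    for gz in np.arange(.235,.125,-.01):
        print("gz%.3f"%gz, [(int(round(gx*1000)),f[0],f[-1]) for gx in np.arange(-.06,.031,.006) for f in [feas(np.array([gx,gz]))] if f])
E
python3 sim.py
```

```text
gz0.235 [(-60, np.float64(0.25), np.float64(34.75)), (-54, np.float64(0.25), np.float64(34.75)), (-48, np.float64(0.25), np.float64(34.75)), (-42, np.float64(0.25), np.float64(34.0)), (-36, np.float64(-0.7500000000000001), np.float64(29.500000000000004)), (-30, np.float64(-3.25), np.float64(25.5)), (-24, np.float64(-5.0), np.float64(21.75)), (-18, np.float64(-5.0), np.float64(18.5)), (-12, np.float64(-5.0), np.float64(15.75)), (-6, np.float64(-5.0), np.float64(12.75)), (0, np.float64(-5.0), np.float64(10.5)), (6, np.float64(-5.0), np.float64(8.0)), (12, np.float64(-5.0), np.float64(5.75)), (18, np.float64(-5.0), np.float64(3.5)), (24, np.float64(-5.0), np.float64(1.5000000000000002)), (30, np.float64(-5.0), np.float64(-0.25))]
gz0.225 [(-60, np.float64(12.5), np.float64(34.75)), (-54, np.float64(11.75), np.float64(34.75)), (-48, np.float64(10.0), np.float64(32.75)), (-42, np.float64(7.250000000000001), np.float64(28.500000000000004)), (-36, np.float64(5.5), np.float64(25.0)), (-30, np.float64(2.75), np.float64(21.25)), (-24, np.float64(0.0), np.float64(17.75)), (-18, np.float64(-3.5)
[... 3140 characters left out ...]
np.float64(22.75)), (-12, np.float64(6.75), np.float64(14.250000000000002)), (-6, np.float64(3.5), np.float64(5.75))]
gz0.155 [(-36, np.float64(31.250000000000004), np.float64(34.75)), (-30, np.float64(23.25), np.float64(32.0)), (-24, np.float64(16.0), np.float64(28.25)), (-18, np.float64(12.5), np.float64(24.75)), (-12, np.float64(9.0), np.float64(18.0)), (-6, np.float64(5.75), np.float64(6.25))]
gz0.145 [(-30, np.float64(33.0), np.float64(33.75)), (-24, np.float64(21.75), np.float64(30.25)), (-18, np.float64(14.999999999999998), np.float64(26.75)), (-12, np.float64(11.25), np.float64(23.25))]
gz0.135 [(-18, np.float64(17.25), np.float64(28.75)), (-12, np.float64(13.75), np.float64(25.25))]
```

Request:
carry_out([
  {"dx":0.4425,"dy":-0.3034,"dz":0.0,"twist":-52,"fingers":0},
  {"dx":0.4425,"dy":-0.3034,"dz":0.0,"twist":-52,"fingers":0},
  {"dx":0.4425,"dy":-0.3034,"dz":0.0,"twist":-52,"fingers":0},
  {"dx":0.4425,"dy":-0.3034,"dz":0.0,"twist":-52,"fingers":0},
  {"dx":0.4425,"dy":-0.3034,"dz":0.0,"twist":-52,"fingers":0},
  {"dx":0.4425,"dy":-0.3034,"dz":0.0,"twist":-52,"fingers":0},
  {"dx":0.4425,"dy":-0.3034,"dz":0.0,"twist":-52,"fingers":0},
  {"dx":0.4425,"dy":-0.3034,"dz":0.0,"twist":-52,"fingers":0},
  {"dx":0.4425,"dy":-0.3034,"dz":0.0,"twist":-52,"fingers":0},
  {"dx":0.4425,"dy":-0.3034,"dz":0.0,"twist":-52,"fingers":0},
  {"dx":0.4425,"dy":-0.3034,"dz":0.0,"twist":-52,"fingers":0},
  {"dx":0.4425,"dy":-0.3034,"dz":0.0,"twist":-52,"fingers":0},
  {"dx":0.4425,"dy":-0.3034,"dz":0.0,"twist":-52,"fingers":0},
  {"dx":0.4425,"dy":-0.3034,"dz":0.0,"twist":-52,"fingers":0},
  {"dx":0.4425,"dy":-0.3034,"dz":0.0,"twist":-52,"fingers":0},
  {"dx":0.4425,"dy":-0.3034,"dz":0.0,"twist":-52,"fingers":0},
  {"dx":0.4425,"dy":-0.3034,"dz":0.0,"twist":-52,"fingers":0},
])

```text
time_s: 1.52
tool_pos: [0.542, -0.1994, 0.231]
tool_rot: [0.81, 0.587, -0.0, -0.0]
contact_force: [0.5, 0.9, -0.6]
gripper_width: 0.0855
```

```bash
cat >> h.py <<'E'
from scipy.spatial.transform import Rotation as Ro
EX=np.array([np.cos(np.radians(71.9)),np.sin(np.radians(71.9)),0]); EY=np.array([-EX[1],EX[0],0]); C=np.array([.571,.100,0])
def st():
    s=ctrl.read_state(); R=Ro.from_quat(s["tool_rot"]).as_matrix(); p=np.array(s["tool_pos"])
    print("t",round(s["time_s"],2),"p",p.round(4),"yawx",np.degrees(np.arctan2(R[1,0],R[0,0])).round(2),"dryer",np.array([(p-C)@EX,(p-C)@EY,p[2]]).round(4),"F",s["contact_force"].round(2),"T",s["torque"].round(2),"w",round(s["gripper_width"],4)); return p,R
def to(x,y,z):
    p,R=st(); print("d",(R.T@(np.array([x,y,z])-p)).round(4))
def tod(x,y,z): w=C+x*EX+y*EY; to(w[0],w[1],z)
E
python3 -c "
from h import *
to(.543,-.198,.07)"
```

```text
t 1.52 p [ 0.542  -0.1994  0.231 ] yawx 71.85 dryer [-0.2936 -0.0655  0.231 ] F [ 0.47  0.9  -0.55] T [ 0.01  0.01 -0.02] w 0.0855
d [0.0017 0.0006 0.161 ]
```

Request:
carry_out([
  {"dx":0,"dy":0,"dz":0.04,"twist":0,"fingers":0},
  {"dx":0,"dy":0,"dz":0.07,"twist":0,"fingers":0},
  {"dx":0,"dy":0,"dz":0.1,"twist":0,"fingers":0},
  {"dx":0,"dy":0,"dz":0.12,"twist":0,"fingers":0},
  {"dx":0,"dy":0,"dz":0.14,"twist":0,"fingers":0},
  {"dx":0,"dy":0,"dz":0.15,"twist":0,"fingers":0},
  {"dx":0,"dy":0,"dz":0.16,"twist":0,"fingers":0},
  {"dx":0,"dy":0,"dz":0.16,"twist":0,"fingers":0},
  {"dx":0,"dy":0,"dz":0.16,"twist":0,"fingers":0.2},
  {"dx":0,"dy":0,"dz":0.16,"twist":0,"fingers":0.4},
  {"dx":0,"dy":0,"dz":0.16,"twist":0,"fingers":0.6},
  {"dx":0,"dy":0,"dz":0.16,"twist":0,"fingers":0.6},
  {"dx":0,"dy":0,"dz":0.16,"twist":0,"fingers":0.6},
  {"dx":0,"dy":0,"dz":0.16,"twist":0,"fingers":0.6},
])

```text
time_s: 2.68
tool_pos: [0.544, -0.1994, 0.0736]
tool_rot: [0.809, 0.587, 0.001, 0.002]
contact_force: [-0.8, -1.3, 6.4]
gripper_width: 0.0587
```

```bash
python3 -c "
from h import *
st()
im,d=snapshot('side'); cv2.imwrite('pics/s1.png',cv2.resize(im[100:280,180:480],None,fx=2.6,fy=2.6)[:,:,::-1])"
```

```text
t 2.68 p [ 0.544  -0.1994  0.0736] yawx 71.94 dryer [-0.2929 -0.0673  0.0736] F [-0.76 -1.34  6.38] T [-0.08  0.21 -0.  ] w 0.0587
```

View pics/s1.png

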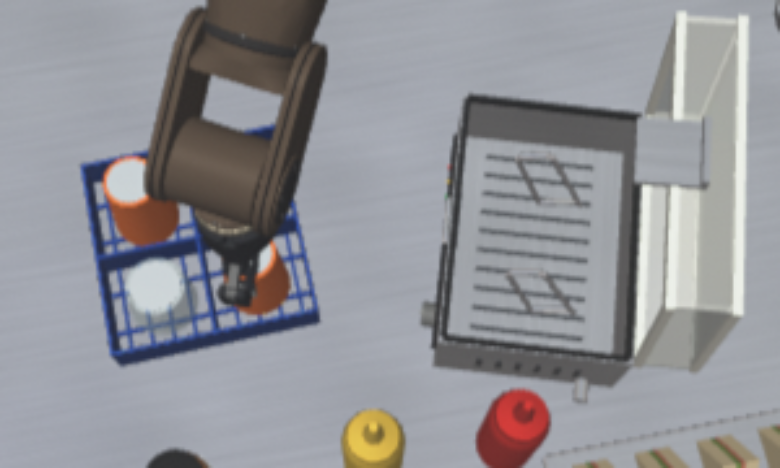

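Request:
carry_out([
  {"dz":-0.02,"dx":0,"dy":0,"twist":0,"fingers":0.6},
  {"dz":-0.05,"dx":0,"dy":0,"twist":0,"fingers":0.6},
  {"dz":-0.085,"dx":0,"dy":0,"twist":0,"fingers":0.6},
  {"dz":-0.12,"dx":0,"dy":0,"twist":0,"fingers":0.6},
  {"dz":-0.15,"dx":0,"dy":0,"twist":0,"fingers":0.6},
  {"dz":-0.175,"dx":0.01,"dy":0,"twist":0,"fingers":0.6},
  {"dz":-0.185,"dx":0.04,"dy":0,"twist":0,"fingers":0.6},
  {"dz":-0.185,"dx":0.07,"dy":0,"twist":0,"fingers":0.6},
  {"dz":-0.185,"dx":0.1,"dy":0,"twist":0,"fingers":0.6},
  {"dz":-0.185,"dx":0.13,"dy":0,"twist":0,"fingers":0.6},
  {"dz":-0.185,"dx":0.16,"dy":-0.002,"twist":0,"fingers":0.6},
  {"dz":-0.185,"dx":0.19,"dy":-0.004,"twist":0,"fingers":0.6},
  {"dz":-0.185,"dx":0.22,"dy":-0.004,"twist":0,"fingers":0.6},
  {"dz":-0.185,"dx":0.25,"dy":-0.004,"twist":0,"fingers":0.6},
  {"dz":-0.185,"dx":0.27,"dy":-0.004,"twist":0,"fingers":0.6},
  {"dz":-0.185,"dx":0.28,"dy":-0.004,"twist":0,"fingers":0.6},
  {"dz":-0.185,"dx":0.282,"dy":-0.004,"twist":0,"fingers":0.6},
  {"dz":-0.185,"dx":0.282,"dy":-0.004,"twist":0,"fingers":0.6},
  {"dz":-0.185,"dx":0.282,"dy":-0.004,"twist":0,"fingers":0.6},
])

```text
time_s: 4.32
tool_pos: [0.6261, 0.0698, 0.2561]
tool_rot: [0.81, 0.587, -0.0, 0.0]
contact_force: [-0.3, -0.8, -1.6]
gripper_width: 0.0582
```

```bash
python3 -c "
from h import *
st()
im,d=snapshot('side'); cv2.imwrite('pics/s2.png',cv2.resize(im[80:260,280,None] if 0 else im[80:260,230:480],None,fx=3.2,fy=3.2)[:,:,::-1])
im2,d2=snapshot('top'); cv2.imwrite('pics/t2.png',cv2.resize(im2[90:300,130:400],None,fx=2.8,fy=2.8)[:,:,::-1])
np.savez('v2',im=im,d=d,im2=im2,d2=d2)"
```

```text
t 4.32 p [0.6261 0.0698 0.2561] yawx 71.89 dryer [-0.0115 -0.0617  0.2561] F [-0.32 -0.76 -1.63] T [-0.05  0.07 -0.02] w 0.0582
```

View pics/s2.png

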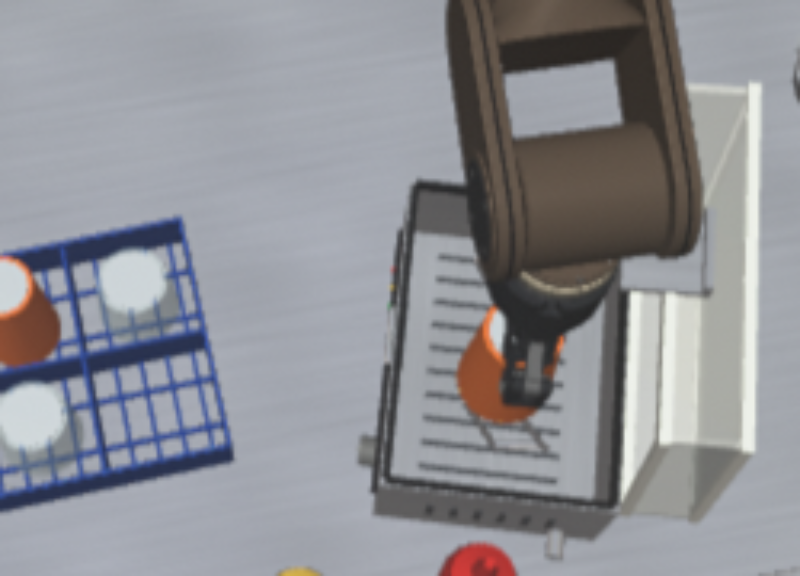

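View pics/t2.png

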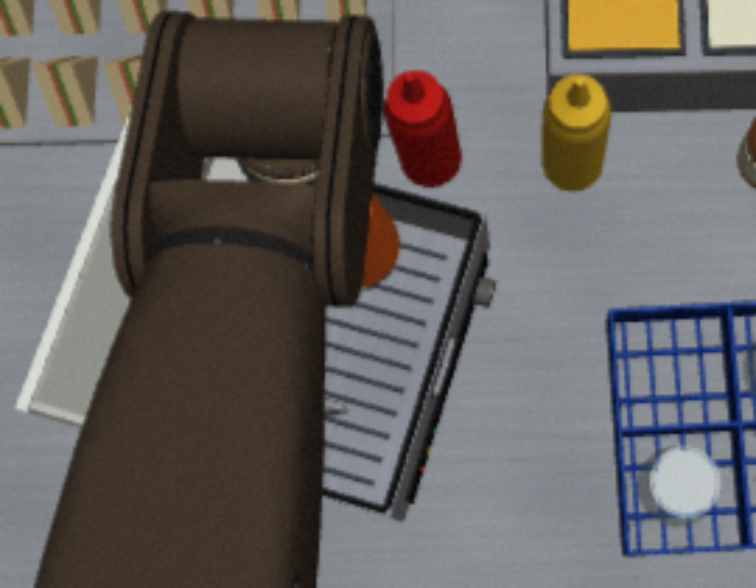

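```bash
python3 -c "
from h import *
z=np.load('v2.npz')
for n,k in(('side','d'),('top','d2')):
    P=cloud(n,z[k]); im=z['im' if n=='side' else 'im2']
    x=(P-C)@EX; y=(P-C)@EY; h=P[...,2]
    m=(h>.34)&(x>-.2)&(x<.25)&(y>-.3)&(y<.1)
    for a in np.arange(.34,.62,.02):
        s=m&(h>=a)&(h<a+.02)
        if s.sum(): print(n,a.round(2),s.sum(),'x',x[s].min().round(3),x[s].max().round(3),'y',y[s].min().round(3),y[s].max().round(3))
"
```

```text
side 0.34 62 x -0.031 0.005 y -0.129 -0.081
side 0.36 161 x -0.026 0.0 y -0.13 -0.092
side 0.38 98 x -0.049 0.02 y -0.1 -0.07
side 0.4 139 x -0.047 0.019 y -0.1 -0.075
side 0.42 173 x -0.043 0.024 y -0.099 -0.068
side 0.44 109 x -0.035 0.019 y -0.097 -0.077
side 0.46 141 x -0.074 0.017 y -0.102 -0.044
side 0.48 230 x -0.091 0.049 y -0.114 0.034
side 0.5 718 x -0.097 0.05 y -0.114 0.039
side 0.52 1725 x -0.103 0.05 y -0.111 0.098
side 0.54 2075 x -0.107 0.044 y -0.099 0.099
side 0.56 1958 x -0.106 0.025 y -0.032 0.1
side 0.58 1444 x -0.106 -0.011 y 0.034 0.1
side 0.6 44 x -0.088 -0.046 y 0.09 0.1
top 0.42 15 x -0.033 0.016 y -0.037 -0.029
top 0.44 66 x -0.037 0.008 y -0.04 -0.027
top 0.46 161 x -0.075 0.021 y -0.083 -0.011
top 0.48 179 x -0.091 0.02 y -0.106 0.02
top 0.5 570 x -0.095 0.039 y -0.112 0.038
top 0.52 2021 x -0.1 0.049 y -0.11 0.088
top 0.54 2880 x -0.105 0.046 y -0.094 0.099
top 0.56 2717 x -0.105 0.027 y -0.024 0.1
top 0.58 2249 x -0.105 -0.011 y 0.035 0.1
top 0.6 45 x -0.083 -0.051 y 0.094 0.1
```

Request:
carry_out([
  {"dz":0.01,"dx":0,"dy":0,"twist":0,"fingers":0.6},
  {"dz":0.022,"dx":0,"dy":0,"twist":0,"fingers":0.6},
  {"dz":0.034,"dx":0,"dy":0,"twist":0,"fingers":0.6},
  {"dz":0.046,"dx":0,"dy":0,"twist":0,"fingers":0.6},
  {"dz":0.056,"dx":0,"dy":0,"twist":0,"fingers":0.6},
  {"dz":0.066,"dx":0,"dy":0,"twist":0,"fingers":0.6},
  {"dz":0.074,"dx":0,"dy":0,"twist":0,"fingers":0.6},
  {"dz":0.074,"dx":0,"dy":0,"twist":0,"fingers":0.6},
  {"dz":0.074,"dx":0,"dy":0,"twist":0,"fingers":0.6},
])

```text
time_s: 5.17
tool_pos: [0.6261, 0.0709, 0.1816]
tool_rot: [0.809, 0.587, -0.0, -0.0]
contact_force: [-0.4, 0.0, 0.1]
gripper_width: 0.0584
```

```bash
python3 -c "
from h import *
st()"
```

```text
t 5.17 p [0.6261 0.0709 0.1816] yawx 71.93 dryer [-0.0105 -0.0614  0.1816] F [-0.43  0.05  0.05] T [0.01 0.01 0.04] w 0.0584
```

Clear of contact, the peg tip inside. Now lever the tumbler to the lean.

Request:
carry_out([
  {"dz":0,"dx":-0.006,"dy":0,"twist":0,"fingers":0.6},
  {"dz":0,"dx":-0.012,"dy":0,"twist":0,"fingers":0.6},
  {"dz":0,"dx":-0.017,"dy":0,"twist":0,"fingers":0.6},
  {"dz":0,"dx":-0.022,"dy":0,"twist":0,"fingers":0.6},
  {"dz":0,"dx":-0.027,"dy":0,"twist":0,"fingers":0.6},
  {"dz":0,"dx":-0.032,"dy":0,"twist":0,"fingers":0.6},
  {"dz":0,"dx":-0.034,"dy":0,"twist":0,"fingers":0.6},
  {"dz":0,"dx":-0.034,"dy":0,"twist":0,"fingers":0.6},
])

```text
time_s: 5.83
tool_pos: [0.617, 0.0398, 0.1835]
tool_rot: [0.81, 0.586, 0.004, -0.001]
contact_force: [3.2, 5.4, -1.0]
gripper_width: 0.0583
```

```bash
python3 -c "
from h import *
st()
im,d=snapshot('side'); cv2.imwrite('pics/s3.png',cv2.resize(im[80:260,230:480],None,fx=3.2,fy=3.2)[:,:,::-1])"
```

```text
t 5.83 p [0.617  0.0398 0.1835] yawx 71.81 dryer [-0.043  -0.0624  0.1835] F [ 3.23  5.43 -1.05] T [ 1.31 -0.62  0.  ] w 0.0583
```

View pics/s3.png

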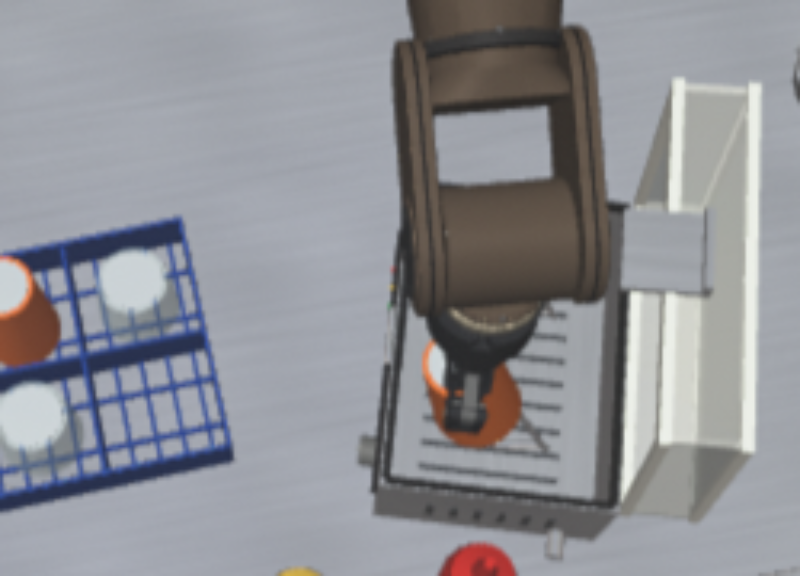

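Request:
carry_out([
  {"dz":0.007,"dx":0.003,"dy":0,"twist":0,"fingers":0.6},
  {"dz":0.014,"dx":0.006,"dy":0,"twist":0,"fingers":0.6},
  {"dz":0.021,"dx":0.009,"dy":0,"twist":0,"fingers":0.6},
  {"dz":0.028,"dx":0.012,"dy":0,"twist":0,"fingers":0.6},
  {"dz":0.035,"dx":0.015,"dy":0,"twist":0,"fingers":0.6},
  {"dz":0.042,"dx":0.018,"dy":0,"twist":0,"fingers":0.6},
  {"dz":0.049,"dx":0.021,"dy":0,"twist":0,"fingers":0.6},
  {"dz":0.054,"dx":0.023,"dy":0,"twist":0,"fingers":0.6},
  {"dz":0.057,"dx":0.024,"dy":0,"twist":0,"fingers":0.6},
  {"dz":0.06,"dx":0.025,"dy":0,"twist":0,"fingers":0.6},
  {"dz":0.06,"dx":0.025,"dy":0,"twist":0,"fingers":0.6},
])

```text
time_s: 6.8
tool_pos: [0.6232, 0.0627, 0.1211]
tool_rot: [0.809, 0.587, -0.0, -0.001]
contact_force: [2.8, 5.4, -1.4]
gripper_width: 0.0586
```

```bash
python3 -c "
from h import *
st()
im,d=snapshot('side'); cv2.imwrite('pics/s4.png',cv2.resize(im[80:260,230:480],None,fx=3.2,fy=3.2)[:,:,::-1])"
```

```text
t 6.8 p [0.6232 0.0627 0.1211] yawx 71.91 dryer [-0.0192 -0.0612  0.1211] F [ 2.77  5.43 -1.44] T [ 1.07 -0.69 -0.08] w 0.0586
```

View pics/s4.png

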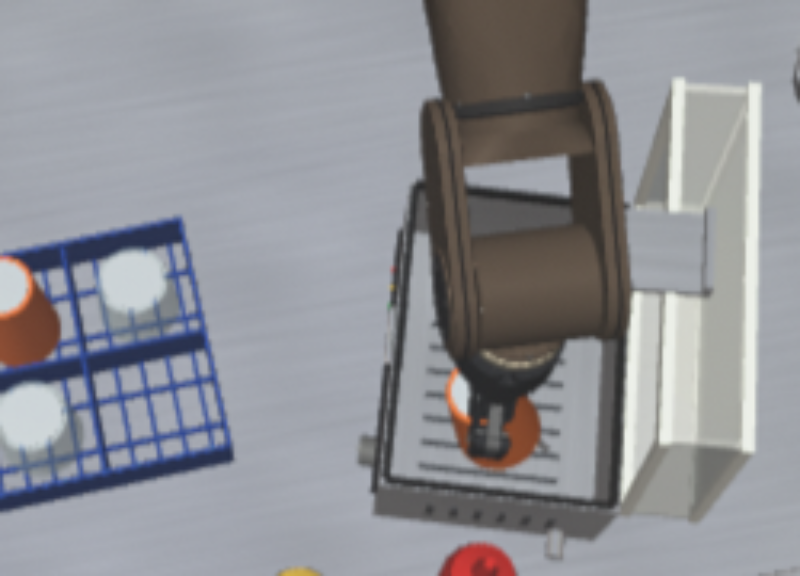

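Request:
carry_out([
  {"dz":0.003,"dx":0.002,"dy":0,"twist":0,"fingers":0.6},
  {"dz":0.006,"dx":0.0035,"dy":0,"twist":0,"fingers":0.6},
  {"dz":0.009,"dx":0.005,"dy":0,"twist":0,"fingers":0.6},
  {"dz":0.011,"dx":0.006,"dy":0,"twist":0,"fingers":0.6},
  {"dz":0.011,"dx":0.006,"dy":0,"twist":0,"fingers":0.6},
])

```text
time_s: 7.27
tool_pos: [0.6251, 0.0675, 0.1115]
tool_rot: [0.809, 0.588, -0.001, 0.0]
contact_force: [-1.1, 0.8, 3.2]
gripper_width: 0.0583
```

```bash
python3 -c "
from h import *
st()
"
```

```text
t 7.27 p [0.6251 0.0675 0.1115] yawx 71.96 dryer [-0.014  -0.0615  0.1115] F [-1.06  0.76  3.19] T [0.44 0.02 0.01] w 0.0583
```

Request:
carry_out([
  {"dz":0.0015,"dx":0.0005,"dy":0,"twist":0,"fingers":0.6},
  {"dz":0.003,"dx":0.001,"dy":0,"twist":0,"fingers":0.6},
  {"dz":0.003,"dx":0.001,"dy":0,"twist":0,"fingers":0.6},
])

```text
time_s: 7.52
tool_pos: [0.6253, 0.0676, 0.1111]
tool_rot: [0.809, 0.588, -0.002, 0.001]
contact_force: [-7.7, -1.8, 13.6]
gripper_width: 0.058
```

```bash
python3 -c "
from h import *
st()
im,d=snapshot('side'); cv2.imwrite('pics/s5.png',cv2.resize(im[120:250,340:440],None,fx=4.6,fy=4.6,interpolation=2)[:,:,::-1])"
```

```text
t 7.52 p [0.6253 0.0676 0.1111] yawx 72.0 dryer [-0.014  -0.0617  0.1111] F [-7.67 -1.84 13.62] T [0.02 0.96 0.06] w 0.058
```

View pics/s5.png

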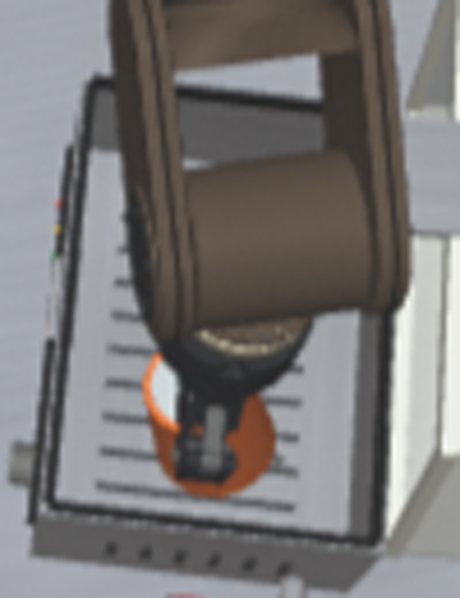

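Request:
carry_out([
  {"dz":-0.002,"dx":-0.0005,"dy":0,"twist":0,"fingers":0.6},
  {"dz":-0.002,"dx":-0.0005,"dy":0,"twist":0,"fingers":0.3},
  {"dz":-0.002,"dx":-0.0005,"dy":0,"twist":0,"fingers":0.25},
  {"dz":-0.002,"dx":-0.0005,"dy":0,"twist":0,"fingers":0.2},
  {"dz":-0.002,"dx":-0.0005,"dy":0,"twist":0,"fingers":0.1},
  {"dz":-0.002,"dx":-0.0005,"dy":0,"twist":0,"fingers":0.0},
  {"dz":-0.002,"dx":-0.0005,"dy":0,"twist":0,"fingers":0.0},
  {"dz":-0.002,"dx":-0.0005,"dy":0,"twist":0,"fingers":0.0},
  {"dz":-0.002,"dx":-0.0005,"dy":0,"twist":0,"fingers":0.0},
])

```text
time_s: 8.32
tool_pos: [0.6255, 0.0684, 0.1101]
tool_rot: [0.809, 0.587, -0.0, -0.0]
contact_force: [-0.0, 0.2, -0.0]
gripper_width: 0.0856
```

```bash
python3 -c "
from h import *
st()
im,d=snapshot('side'); cv2.imwrite('pics/s6.png',cv2.resize(im[120:250,340:440],None,fx=4.6,fy=4.6,interpolation=2)[:,:,::-1])"
```

```text
t 8.32 p [0.6255 0.0684 0.1101] yawx 71.93 dryer [-0.0131 -0.0616  0.1101] F [-0.04  0.17 -0.03] T [0.03 0.   0.01] w 0.0856
```

View pics/s6.png

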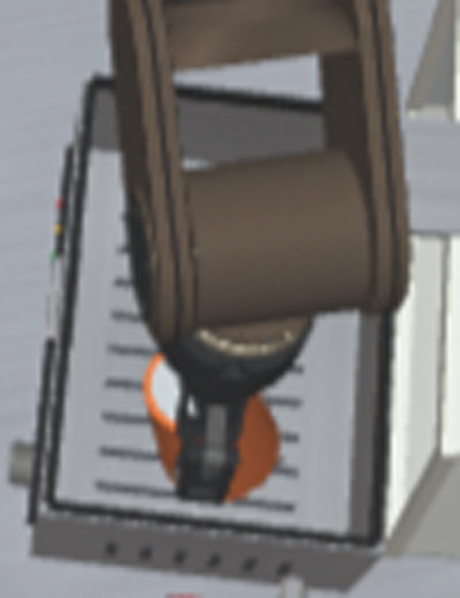

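Request:
carry_out([
  {"dz":-0.02,"dx":0,"dy":0,"twist":0,"fingers":0},
  {"dz":-0.05,"dx":0,"dy":0,"twist":0,"fingers":0},
  {"dz":-0.085,"dx":0,"dy":0,"twist":0,"fingers":0},
  {"dz":-0.12,"dx":0,"dy":0,"twist":0,"fingers":0},
  {"dz":-0.14,"dx":-0.02,"dy":0,"twist":0,"fingers":0},
  {"dz":-0.14,"dx":-0.06,"dy":-0.01,"twist":0,"fingers":0},
  {"dz":-0.14,"dx":-0.1,"dy":-0.02,"twist":0,"fingers":0},
  {"dz":-0.14,"dx":-0.14,"dy":-0.03,"twist":0,"fingers":0},
  {"dz":-0.14,"dx":-0.18,"dy":-0.04,"twist":0,"fingers":0},
  {"dz":-0.14,"dx":-0.22,"dy":-0.05,"twist":0,"fingers":0},
  {"dz":-0.14,"dx":-0.26,"dy":-0.0575,"twist":0,"fingers":0},
  {"dz":-0.14,"dx":-0.3,"dy":-0.0575,"twist":0,"fingers":0},
  {"dz":-0.14,"dx":-0.34,"dy":-0.0575,"twist":0,"fingers":0},
  {"dz":-0.14,"dx":-0.37,"dy":-0.0575,"twist":0,"fingers":0},
  {"dz":-0.14,"dx":-0.395,"dy":-0.0575,"twist":0,"fingers":0},
  {"dz":-0.14,"dx":-0.4122,"dy":-0.0575,"twist":0,"fingers":0},
  {"dz":-0.14,"dx":-0.4122,"dy":-0.0575,"twist":0,"fingers":0},
  {"dz":-0.14,"dx":-0.4122,"dy":-0.0575,"twist":0,"fingers":0},
  {"dz":-0.14,"dx":-0.4122,"dy":-0.0575,"twist":0,"fingers":0},
])

```text
time_s: 9.95
tool_pos: [0.4432, -0.3049, 0.2503]
tool_rot: [0.809, 0.587, 0.0, -0.0]
contact_force: [0.3, 0.3, -0.3]
gripper_width: 0.0851
```

```bash
cat > look.py <<'E'
from h import *
import sys
st(); k=sys.argv[1]
im,d=snapshot('side'); cv2.imwrite(f'pics/s{k}.png',cv2.resize(im[90:260,200:500],None,fx=2.6,fy=2.6,interpolation=2)[:,:,::-1])
im2,d2=snapshot('top'); cv2.imwrite(f'pics/t{k}.png',cv2.resize(im2[90:300,130:460],None,fx=2.4,fy=2.4,interpolation=2)[:,:,::-1])
np.savez(f'v{k}',im=im,d=d,im2=im2,d2=d2)
for n,D,I in(('side',d,im),('top',d2,im2)):
    P=cloud(n,D); I=I.astype(int)
    x=(P-C)@EX; y=(P-C)@EY; z=P[...,2]
    for s in(-1,1):
        m=(abs(x)<.09)&(abs(y-s*.062)<.05)&(z>.05)&(z<.2)&(I[...,0]-I[...,2]>50)
        t=(abs(x+.02)<.06)&(abs(y-s*.062)<.04)&(z>.13)&(z<.2)
        if m.sum()>20: print(n,s,'orange',m.sum(),'x',np.percentile(x[m],[1,99]).round(3),'y',np.percentile(y[m],[1,99]).round(3),'zmax',np.percentile(z[m],99).round(3),'top',t.sum(),'x',x[t].mean().round(4),'y',y[t].mean().round(4),'z',z[t].mean().round(3),z[t].max().round(3))
        if t.sum()>60:
            A=np.c_[x[t],y[t],np.ones(t.sum())]; c=np.linalg.lstsq(A,z[t],rcond=None)[0]
            for _ in range(3):
                r=abs(A@c-z[t]); g=r<.003; c=np.linalg.lstsq(A[g],z[t][g],rcond=None)[0]
            print('   plane tilt deg x,y',np.degrees(np.arctan(c[:2])).round(1),g.sum(),'ctr',A[g].mean(0)[:2].round(4),z[t][g].mean().round(4))
E
python3 look.py 7
```

```text
t 9.95 p [ 0.4432 -0.3049  0.2503] yawx 71.94 dryer [-0.4246 -0.0043  0.2503] F [ 0.26  0.33 -0.3 ] T [ 0.03 -0.02 -0.02] w 0.0851
side -1 orange 508 x [-0.044  0.036] y [-0.098 -0.036] zmax 0.157 top 448 x -0.0167 y -0.0652 z 0.148 0.161
   plane tilt deg x,y [12.5  1.8] 288 ctr [-0.019  -0.0622] 0.1495
top -1 orange 395 x [-0.042  0.036] y [-0.087 -0.028] zmax 0.157 top 502 x -0.0156 y -0.059 z 0.148 0.16
   plane tilt deg x,y [14.4 -1.5] 384 ctr [-0.017  -0.0611] 0.1487
```

View pics/s7.png

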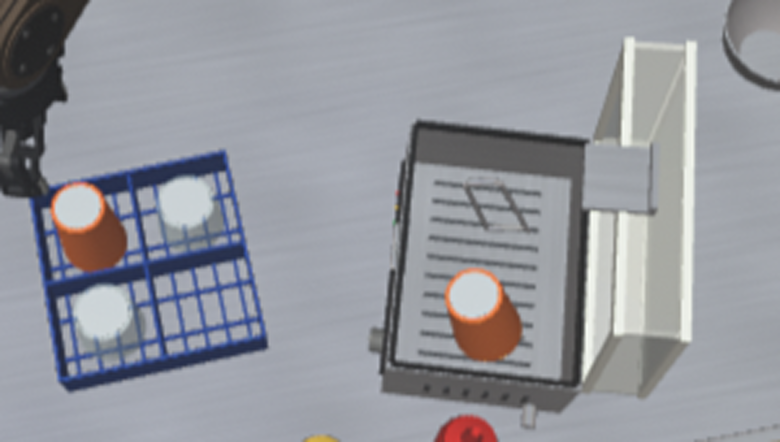

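View pics/t7.png

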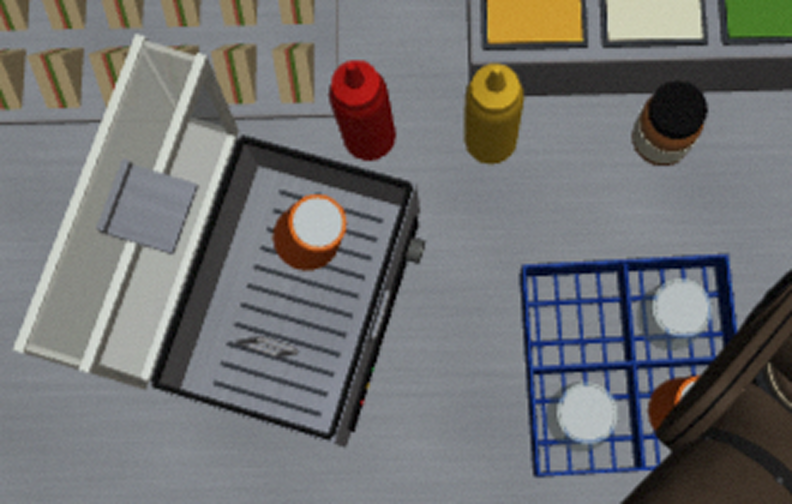

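```bash
cat > tilt.py <<'E'
from h import *
import sys
z=np.load(f'v{sys.argv[1]}.npz')
for n,a,b in(('side','d','im'),('top','d2','im2')):
    P=cloud(n,z[a]); I=z[b].astype(int); x=(P-C)@EX; y=(P-C)@EY; h=P[...,2]
    for s in(-1,1):
        t=(abs(x+.02)<.06)&(abs(y-s*.062)<.04)&(h>.13)&(h<.2)&(I[...,0]>120)&(I[...,0]-I[...,2]<60)
        if t.sum()<60: continue
        A=np.c_[x[t],y[t],np.ones(t.sum())]; c=np.linalg.lstsq(A,h[t],rcond=None)[0]
        o=(abs(x+.0)<.09)&(abs(y-s*.062)<.05)&(h>.03)&(h<.14)&(I[...,0]-I[...,2]>50)
        print(n,s,t.sum(),'tilt',np.degrees(np.arctan(c[:2])).round(1),'ctr',A.mean(0)[:2].round(4),h[t].mean().round(4),'rms',(A@c-h[t]).std().round(4),'zpct',np.percentile(h[t],[2,98]).round(3),'xpct',np.percentile(x[t],[2,98]).round(3))
E
python3 tilt.py 7
```

```text
side -1 260 tilt [12.7 -2.4] ctr [-0.0196 -0.062 ] 0.1496 rms 0.0027 zpct [0.143 0.157] xpct [-0.04  0.  ]
top -1 315 tilt [15.   0.1] ctr [-0.0174 -0.061 ] 0.149 rms 0.0019 zpct [0.142 0.156] xpct [-0.037  0.003]
```

Request:
carry_out([
  {"dx":0,"dy":0,"dz":0.04,"twist":0,"fingers":0},
  {"dx":0,"dy":0,"dz":0.075,"twist":0,"fingers":0},
  {"dx":0,"dy":0,"dz":0.11,"twist":0,"fingers":0},
  {"dx":0,"dy":0,"dz":0.135,"twist":0,"fingers":0},
  {"dx":0,"dy":0,"dz":0.155,"twist":0,"fingers":0},
  {"dx":0,"dy":0,"dz":0.17,"twist":0,"fingers":0},
  {"dx":0,"dy":0,"dz":0.177,"twist":0,"fingers":0},
  {"dx":0,"dy":0,"dz":0.177,"twist":0,"fingers":0},
  {"dx":0,"dy":0,"dz":0.177,"twist":0,"fingers":0.2},
  {"dx":0,"dy":0,"dz":0.177,"twist":0,"fingers":0.4},
  {"dx":0,"dy":0,"dz":0.177,"twist":0,"fingers":0.6},
  {"dx":0,"dy":0,"dz":0.177,"twist":0,"fingers":0.6},
  {"dx":0,"dy":0,"dz":0.177,"twist":0,"fingers":0.6},
  {"dx":0,"dy":0,"dz":0.177,"twist":0,"fingers":0.6},
])

```text
time_s: 11.22
tool_pos: [0.4444, -0.3068, 0.0756]
tool_rot: [0.809, 0.587, 0.001, 0.002]
contact_force: [0.1, 0.3, 6.2]
gripper_width: 0.0583
```

```bash
python3 -c "
from h import *
st()"
```

```text
t 11.22 p [ 0.4444 -0.3068  0.0756] yawx 71.93 dryer [-0.426  -0.006   0.0756] F [0.11 0.27 6.19] T [ 0.14 -0.09  0.07] w 0.0583
```

Request:
carry_out([
  {"dz":-0.02,"dx":0,"dy":0,"twist":0,"fingers":0.6},
  {"dz":-0.05,"dx":0,"dy":0,"twist":0,"fingers":0.6},
  {"dz":-0.085,"dx":0,"dy":0,"twist":0,"fingers":0.6},
  {"dz":-0.12,"dx":0,"dy":0,"twist":0,"fingers":0.6},
  {"dz":-0.15,"dx":0,"dy":0,"twist":0,"fingers":0.6},
  {"dz":-0.175,"dx":0.02,"dy":0,"twist":0,"fingers":0.6},
  {"dz":-0.185,"dx":0.05,"dy":-0.005,"twist":0,"fingers":0.6},
  {"dz":-0.185,"dx":0.085,"dy":-0.01,"twist":0,"fingers":0.6},
  {"dz":-0.185,"dx":0.12,"dy":-0.018,"twist":0,"fingers":0.6},
  {"dz":-0.185,"dx":0.155,"dy":-0.026,"twist":0,"fingers":0.6},
  {"dz":-0.185,"dx":0.19,"dy":-0.034,"twist":0,"fingers":0.6},
  {"dz":-0.185,"dx":0.225,"dy":-0.042,"twist":0,"fingers":0.6},
  {"dz":-0.185,"dx":0.26,"dy":-0.05,"twist":0,"fingers":0.6},
  {"dz":-0.185,"dx":0.295,"dy":-0.058,"twist":0,"fingers":0.6},
  {"dz":-0.185,"dx":0.33,"dy":-0.0665,"twist":0,"fingers":0.6},
  {"dz":-0.185,"dx":0.36,"dy":-0.0665,"twist":0,"fingers":0.6},
  {"dz":-0.185,"dx":0.385,"dy":-0.0665,"twist":0,"fingers":0.6},
  {"dz":-0.185,"dx":0.405,"dy":-0.0665,"twist":0,"fingers":0.6},
  {"dz":-0.185,"dx":0.4147,"dy":-0.0665,"twist":0,"fingers":0.6},
  {"dz":-0.185,"dx":0.4147,"dy":-0.0665,"twist":0,"fingers":0.6},
])

```text
time_s: 12.88
tool_pos: [0.5083, 0.1106, 0.2579]
tool_rot: [0.809, 0.588, -0.0, -0.0]
contact_force: [-0.7, -0.8, -1.5]
gripper_width: 0.0586
```

```bash
python3 look.py 8
```

```text
t 12.88 p [0.5083 0.1106 0.2579] yawx 72.07 dryer [-0.0094  0.0629  0.2579] F [-0.71 -0.79 -1.48] T [-0.03  0.01 -0.01] w 0.0586
side -1 orange 508 x [-0.044  0.037] y [-0.098 -0.035] zmax 0.156 top 450 x -0.0169 y -0.0652 z 0.148 0.158
   plane tilt deg x,y [11.7  2. ] 276 ctr [-0.0202 -0.0613] 0.1489
side 1 orange 42 x [-0.044  0.019] y [0.029 0.051] zmax 0.2 top 57 x -0.0206 y 0.0414 z 0.189 0.2
top -1 orange 390 x [-0.042  0.035] y [-0.087 -0.028] zmax 0.156 top 504 x -0.0157 y -0.0589 z 0.148 0.157
   plane tilt deg x,y [13.5 -1.4] 398 ctr [-0.0166 -0.0606] 0.1487
top 1 orange 38 x [-0.046 -0.022] y [0.04  0.098] zmax 0.2 top 41 x -0.0381 y 0.0692 z 0.194 0.2
```

View pics/s8.png

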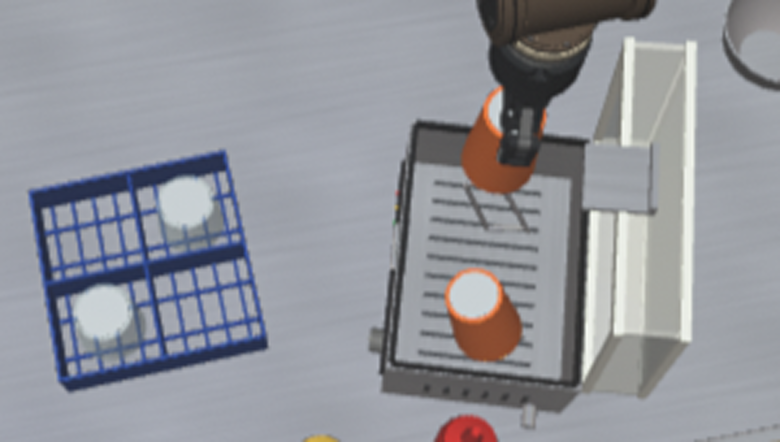

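Request:
carry_out([
  {"dz":0.01,"dx":0,"dy":0,"twist":0,"fingers":0.6},
  {"dz":0.022,"dx":0,"dy":0,"twist":0,"fingers":0.6},
  {"dz":0.034,"dx":0,"dy":0,"twist":0,"fingers":0.6},
  {"dz":0.046,"dx":0,"dy":0,"twist":0,"fingers":0.6},
  {"dz":0.056,"dx":0,"dy":0,"twist":0,"fingers":0.6},
  {"dz":0.066,"dx":0,"dy":0,"twist":0,"fingers":0.6},
  {"dz":0.073,"dx":0,"dy":0,"twist":0,"fingers":0.6},
  {"dz":0.073,"dx":0,"dy":0,"twist":0,"fingers":0.6},
])

```text
time_s: 13.65
tool_pos: [0.5073, 0.1092, 0.1829]
tool_rot: [0.809, 0.587, -0.002, -0.001]
contact_force: [-0.5, -0.5, -1.6]
gripper_width: 0.0584
```

Request:
carry_out([
  {"dz":0,"dx":-0.006,"dy":0,"twist":0,"fingers":0.6},
  {"dz":0,"dx":-0.012,"dy":0,"twist":0,"fingers":0.6},
  {"dz":0,"dx":-0.017,"dy":0,"twist":0,"fingers":0.6},
  {"dz":0,"dx":-0.022,"dy":0,"twist":0,"fingers":0.6},
  {"dz":0,"dx":-0.027,"dy":0,"twist":0,"fingers":0.6},
  {"dz":0,"dx":-0.032,"dy":0,"twist":0,"fingers":0.6},
  {"dz":0,"dx":-0.034,"dy":0,"twist":0,"fingers":0.6},
  {"dz":0,"dx":-0.034,"dy":0,"twist":0,"fingers":0.6},
])

```text
time_s: 14.32
tool_pos: [0.4993, 0.0778, 0.1869]
tool_rot: [0.81, 0.586, 0.004, -0.0]
contact_force: [3.1, 5.8, -0.4]
gripper_width: 0.0583
```

Request:
carry_out([
  {"dz":0.007,"dx":0.003,"dy":0,"twist":0,"fingers":0.6},
  {"dz":0.014,"dx":0.006,"dy":0,"twist":0,"fingers":0.6},
  {"dz":0.021,"dx":0.009,"dy":0,"twist":0,"fingers":0.6},
  {"dz":0.028,"dx":0.012,"dy":0,"twist":0,"fingers":0.6},
  {"dz":0.035,"dx":0.015,"dy":0,"twist":0,"fingers":0.6},
  {"dz":0.042,"dx":0.018,"dy":0,"twist":0,"fingers":0.6},
  {"dz":0.049,"dx":0.021,"dy":0,"twist":0,"fingers":0.6},
  {"dz":0.054,"dx":0.023,"dy":0,"twist":0,"fingers":0.6},
  {"dz":0.057,"dx":0.024,"dy":0,"twist":0,"fingers":0.6},
  {"dz":0.06,"dx":0.025,"dy":0,"twist":0,"fingers":0.6},
  {"dz":0.06,"dx":0.025,"dy":0,"twist":0,"fingers":0.6},
])

```text
time_s: 15.23
tool_pos: [0.5054, 0.1012, 0.1242]
tool_rot: [0.81, 0.587, 0.0, -0.001]
contact_force: [3.3, 5.1, -1.7]
gripper_width: 0.0582
```

```bash
python3 look.py 9
```

```text
t 15.23 p [0.5054 0.1012 0.1242] yawx 71.9 dryer [-0.0192  0.0627  0.1242] F [ 3.25  5.11 -1.68] T [ 1.16 -0.74 -0.09] w 0.0582
side -1 orange 506 x [-0.044  0.037] y [-0.098 -0.036] zmax 0.158 top 453 x -0.0165 y -0.0652 z 0.148 0.159
   plane tilt deg x,y [12.   0.8] 283 ctr [-0.0196 -0.0615] 0.1489
side 1 orange 316 x [-0.05  0.03] y [0.029 0.078] zmax 0.158 top 199 x -0.0297 y 0.0506 z 0.161 0.2
   plane tilt deg x,y [ -9.2 -24.6] 42 ctr [-0.0332  0.0584] 0.156
top -1 orange 317 x [-0.043  0.037] y [-0.087 -0.03 ] zmax 0.157 top 503 x -0.0157 y -0.0589 z 0.148 0.159
   plane tilt deg x,y [14.7 -1.4] 405 ctr [-0.0167 -0.0606] 0.1487
top 1 orange 24 x [-0.05  -0.041] y [0.048 0.072] zmax 0.157 top 24 x -0.0468 y 0.0598 z 0.152 0.158
```

View pics/s9.png

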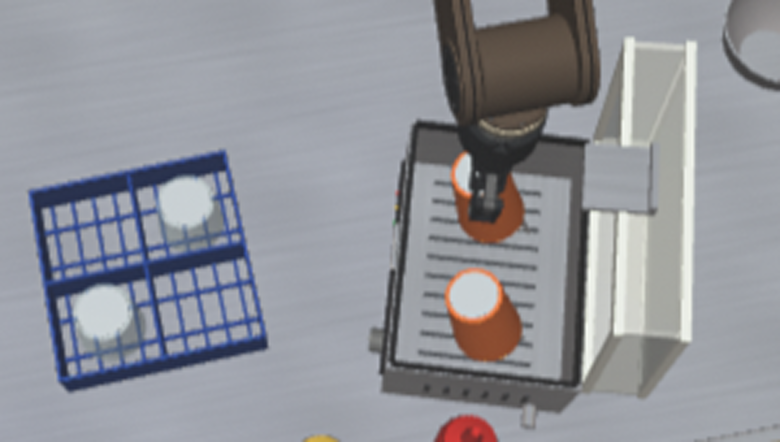

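Same as the first so far; lower to contact, then release.

Request:
carry_out([
  {"dz":0.003,"dx":0.002,"dy":0,"twist":0,"fingers":0.6},
  {"dz":0.006,"dx":0.0035,"dy":0,"twist":0,"fingers":0.6},
  {"dz":0.009,"dx":0.005,"dy":0,"twist":0,"fingers":0.6},
  {"dz":0.011,"dx":0.006,"dy":0,"twist":0,"fingers":0.6},
  {"dz":0.013,"dx":0.0065,"dy":0,"twist":0,"fingers":0.6},
  {"dz":0.013,"dx":0.0065,"dy":0,"twist":0,"fingers":0.6},
])

```text
time_s: 15.83
tool_pos: [0.5075, 0.1065, 0.1133]
tool_rot: [0.809, 0.588, -0.001, 0.0]
contact_force: [-2.5, 1.0, 9.2]
gripper_width: 0.0584
```

```bash
python3 -c "
from h import *
st()"
```

```text
t 15.83 p [0.5075 0.1065 0.1133] yawx 71.98 dryer [-0.0136  0.0624  0.1133] F [-2.47  0.98  9.16] T [ 0.32  0.36 -0.02] w 0.0584
```

Request:
carry_out([
  {"dz":-0.001,"dx":-0.0005,"dy":0,"twist":0,"fingers":0.6},
  {"dz":-0.001,"dx":-0.0005,"dy":0,"twist":0,"fingers":0.3},
  {"dz":-0.001,"dx":-0.0005,"dy":0,"twist":0,"fingers":0.25},
  {"dz":-0.001,"dx":-0.0005,"dy":0,"twist":0,"fingers":0.2},
  {"dz":-0.001,"dx":-0.0005,"dy":0,"twist":0,"fingers":0.1},
  {"dz":-0.001,"dx":-0.0005,"dy":0,"twist":0,"fingers":0.0},
  {"dz":-0.001,"dx":-0.0005,"dy":0,"twist":0,"fingers":0.0},
  {"dz":-0.001,"dx":-0.0005,"dy":0,"twist":0,"fingers":0.0},
  {"dz":-0.02,"dx":-0.0005,"dy":0,"twist":0,"fingers":0.0},
  {"dz":-0.05,"dx":-0.0005,"dy":0,"twist":0,"fingers":0.0},
  {"dz":-0.09,"dx":-0.0005,"dy":0,"twist":0,"fingers":0.0},
  {"dz":-0.13,"dx":-0.0005,"dy":0,"twist":0,"fingers":0.0},
  {"dz":-0.17,"dx":-0.0005,"dy":0,"twist":0,"fingers":0.5},
  {"dz":-0.21,"dx":-0.0005,"dy":0,"twist":0,"fingers":1.0},
  {"dz":-0.25,"dx":-0.0005,"dy":0,"twist":0,"fingers":1.0},
  {"dz":-0.27,"dx":-0.0005,"dy":0,"twist":0,"fingers":1.0},
  {"dz":-0.27,"dx":-0.0005,"dy":0,"twist":0,"fingers":1.0},
  {"dz":-0.27,"dx":-0.0005,"dy":0,"twist":0,"fingers":1.0},
])

```text
time_s: 17.33
tool_pos: [0.508, 0.1064, 0.3841]
tool_rot: [0.809, 0.587, 0.001, 0.001]
contact_force: [0.6, -0.6, -0.2]
gripper_width: 0.0125
```

```bash
python3 look.py 10; python3 tilt.py 10
```

```text
t 17.33 p [0.508  0.1064 0.3841] yawx 71.93 dryer [-0.0135  0.0619  0.3841] F [ 0.64 -0.64 -0.2 ] T [0.02 0.01 0.07] w 0.0125
side -1 orange 506 x [-0.044  0.037] y [-0.098 -0.036] zmax 0.158 top 453 x -0.0167 y -0.0654 z 0.148 0.16
   plane tilt deg x,y [11.7  1.9] 269 ctr [-0.0196 -0.0626] 0.1492
side 1 orange 534 x [-0.046  0.038] y [0.027 0.088] zmax 0.157 top 414 x -0.0184 y 0.058 z 0.147 0.16
   plane tilt deg x,y [11.2  3.2] 219 ctr [-0.0226  0.0613] 0.1481
top -1 orange 398 x [-0.042  0.037] y [-0.087 -0.028] zmax 0.157 top 504 x -0.0157 y -0.0589 z 0.148 0.159
   plane tilt deg x,y [14.3 -0.7] 402 ctr [-0.017  -0.0606] 0.1485
top 1 orange 338 x [-0.045  0.037] y [0.035 0.096] zmax 0.156 top 529 x -0.0176 y 0.064 z 0.148 0.158
   plane tilt deg x,y [15.9 -0.7] 426 ctr [-0.0199  0.0633] 0.148
side -1 261 tilt [12.8 -1.5] ctr [-0.0196 -0.0621] 0.1496 rms 0.0027 zpct [0.142 0.156] xpct [-0.04   0.001]
side 1 236 tilt [14.2 -1.4] ctr [-0.0219  0.0619] 0.1489 rms 0.0026 zpct [0.142 0.156] xpct [-0.042 -0.002]
top -1 319 tilt [14.8 -0.3] ctr [-0.0173 -0.0609] 0.1488 rms 0.0019 zpct [0.142 0.156] xpct [-0.038  0.003]
top 1 338 tilt [17.6 -0.5] ctr [-0.0201  0.0633] 0.1482 rms 0.0017 zpct [0.141 0.156] xpct [-0.041 -0.001]
```

View pics/s10.png

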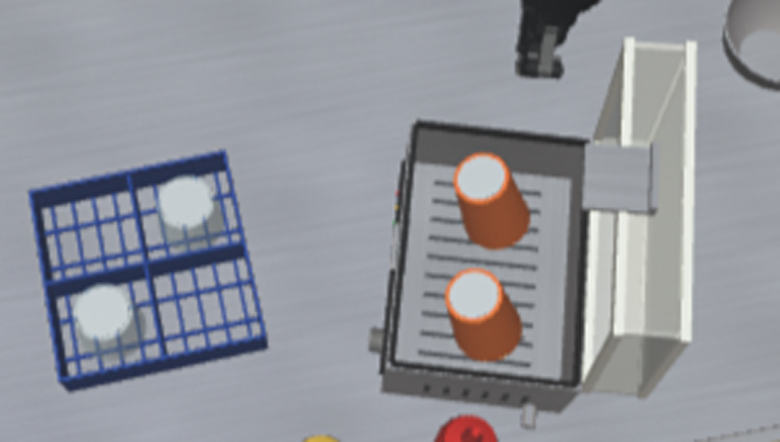

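View pics/t10.png

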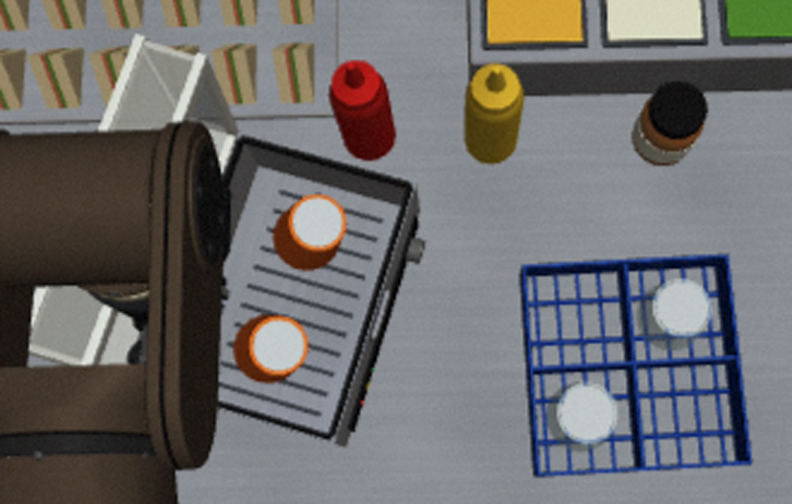

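Request:
carry_out([
  {"dx":0.03,"dy":0.01,"dz":0,"twist":0,"fingers":1},
  {"dx":0.065,"dy":0.02,"dz":0,"twist":0,"fingers":1},
  {"dx":0.1,"dy":0.03,"dz":0,"twist":0,"fingers":1},
  {"dx":0.135,"dy":0.04,"dz":0,"twist":0,"fingers":1},
  {"dx":0.17,"dy":0.05,"dz":0,"twist":0,"fingers":1},
  {"dx":0.195,"dy":0.062,"dz":0,"twist":0,"fingers":1},
  {"dx":0.208,"dy":0.062,"dz":0,"twist":0,"fingers":1},
  {"dx":0.208,"dy":0.062,"dz":0,"twist":0,"fingers":1},
  {"dx":0.208,"dy":0.062,"dz":0.02,"twist":0,"fingers":1},
  {"dx":0.208,"dy":0.062,"dz":0.045,"twist":0,"fingers":1},
  {"dx":0.208,"dy":0.062,"dz":0.07,"twist":0,"fingers":1},
  {"dx":0.208,"dy":0.062,"dz":0.09,"twist":0,"fingers":1},
  {"dx":0.208,"dy":0.062,"dz":0.1,"twist":0,"fingers":1},
  {"dx":0.208,"dy":0.062,"dz":0.1,"twist":0,"fingers":1},
])

```text
time_s: 18.6
tool_pos: [0.6289, 0.2834, 0.2781]
tool_rot: [0.81, 0.587, -0.004, -0.001]
contact_force: [0.9, 0.3, -0.1]
gripper_width: -0.0001
```

```bash
python3 look.py 11
```

```text
t 18.6 p [0.6289 0.2834 0.2781] yawx 71.88 dryer [0.1923 0.002  0.2781] F [ 0.86  0.31 -0.06] T [ 0.02 -0.02  0.02] w -0.0001
side -1 orange 505 x [-0.044  0.037] y [-0.098 -0.035] zmax 0.157 top 449 x -0.0168 y -0.0652 z 0.148 0.16
   plane tilt deg x,y [11.3  1.2] 264 ctr [-0.0204 -0.0618] 0.1487
side 1 orange 531 x [-0.046  0.038] y [0.027 0.087] zmax 0.157 top 417 x -0.0184 y 0.0579 z 0.147 0.16
   plane tilt deg x,y [10.7  5.3] 198 ctr [-0.0236  0.0612] 0.1475
top -1 orange 388 x [-0.042  0.035] y [-0.087 -0.028] zmax 0.156 top 502 x -0.0158 y -0.0589 z 0.148 0.159
   plane tilt deg x,y [14.1 -2.3] 393 ctr [-0.0168 -0.0606] 0.1488
top 1 orange 328 x [-0.044  0.036] y [0.036 0.096] zmax 0.157 top 526 x -0.0177 y 0.0639 z 0.148 0.158
   plane tilt deg x,y [15.7 -0.6] 421 ctr [-0.0194  0.0631] 0.1484
```

View pics/s11.png

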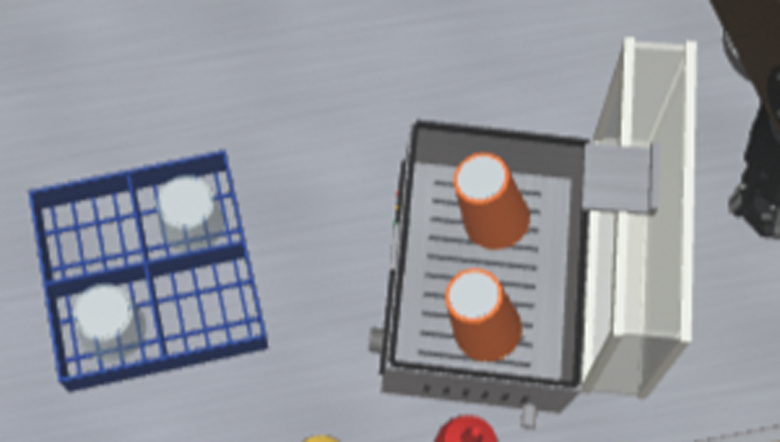

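View pics/t11.png

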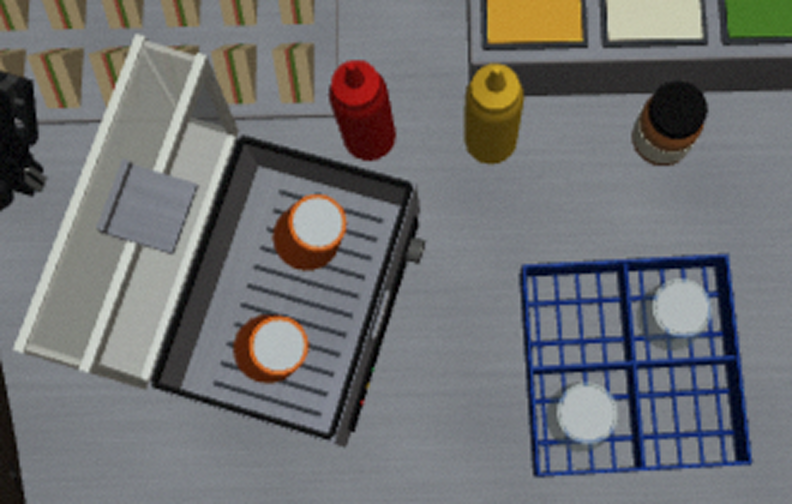

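Request:
carry_out([
  {"dx":-0.015,"dy":0,"dz":0,"twist":0,"fingers":1},
  {"dx":-0.03,"dy":0,"dz":-0.002,"twist":0,"fingers":1},
  {"dx":-0.04,"dy":0,"dz":-0.003,"twist":0,"fingers":1},
  {"dx":-0.048,"dy":0,"dz":-0.005,"twist":0,"fingers":1},
  {"dx":-0.056,"dy":0,"dz":-0.006,"twist":0,"fingers":1},
  {"dx":-0.065,"dy":0,"dz":-0.007,"twist":0,"fingers":1},
  {"dx":-0.075,"dy":0,"dz":-0.009,"twist":0,"fingers":1},
  {"dx":-0.087,"dy":0,"dz":-0.009,"twist":0,"fingers":1},
  {"dx":-0.098,"dy":0,"dz":-0.009,"twist":0,"fingers":1},
  {"dx":-0.11,"dy":0,"dz":-0.008,"twist":0,"fingers":1},
  {"dx":-0.11,"dy":0,"dz":-0.008,"twist":0,"fingers":1},
])

```text
time_s: 19.62
tool_pos: [0.5956, 0.1776, 0.2893]
tool_rot: [0.81, 0.586, -0.002, 0.0]
contact_force: [0.2, -0.5, -0.1]
gripper_width: -0.0001
```

```bash
python3 look.py 12 | head -1
```

```text
t 19.62 p [0.5956 0.1776 0.2893] yawx 71.82 dryer [0.0814 0.0007 0.2893] F [ 0.23 -0.46 -0.1 ] T [-0.01  0.02 -0.  ] w -0.0001
```

View pics/s12.png

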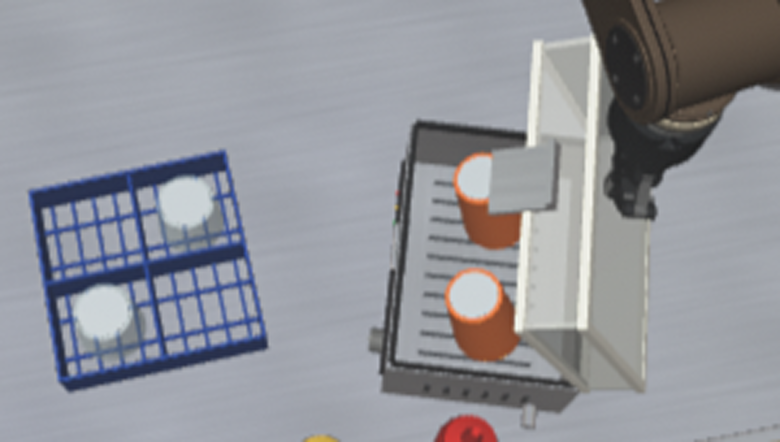

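Request:
carry_out([
  {"dx":-0.012,"dy":0,"dz":0.002,"twist":0,"fingers":1},
  {"dx":-0.023,"dy":0,"dz":0.005,"twist":0,"fingers":1},
  {"dx":-0.035,"dy":0,"dz":0.0075,"twist":0,"fingers":1},
  {"dx":-0.046,"dy":0,"dz":0.012,"twist":0,"fingers":1},
  {"dx":-0.056,"dy":0,"dz":0.017,"twist":0,"fingers":1},
  {"dx":-0.0665,"dy":0,"dz":0.022,"twist":0,"fingers":1},
  {"dx":-0.076,"dy":0,"dz":0.028,"twist":0,"fingers":1},
  {"dx":-0.086,"dy":0,"dz":0.035,"twist":0,"fingers":1},
  {"dx":-0.095,"dy":0,"dz":0.042,"twist":0,"fingers":1},
  {"dx":-0.104,"dy":0,"dz":0.051,"twist":0,"fingers":1},
  {"dx":-0.112,"dy":0,"dz":0.06,"twist":0,"fingers":1},
  {"dx":-0.119,"dy":0,"dz":0.068,"twist":0,"fingers":1},
  {"dx":-0.125,"dy":0,"dz":0.077,"twist":0,"fingers":1},
  {"dx":-0.13,"dy":0,"dz":0.086,"twist":0,"fingers":1},
  {"dx":-0.133,"dy":0,"dz":0.092,"twist":0,"fingers":1},
  {"dx":-0.133,"dy":0,"dz":0.092,"twist":0,"fingers":1},
])

```text
time_s: 21.05
tool_pos: [0.5543, 0.0536, 0.1958]
tool_rot: [0.81, 0.587, -0.002, -0.001]
contact_force: [-0.7, -0.7, -0.5]
gripper_width: -0.0002
```

```bash
python3 look.py 13 | head -1
```

```text
t 21.05 p [0.5543 0.0536 0.1958] yawx 71.89 dryer [-0.0493  0.0014  0.1958] F [-0.71 -0.69 -0.49] T [0.02 0.03 0.05] w -0.0002
```

View pics/s13.png

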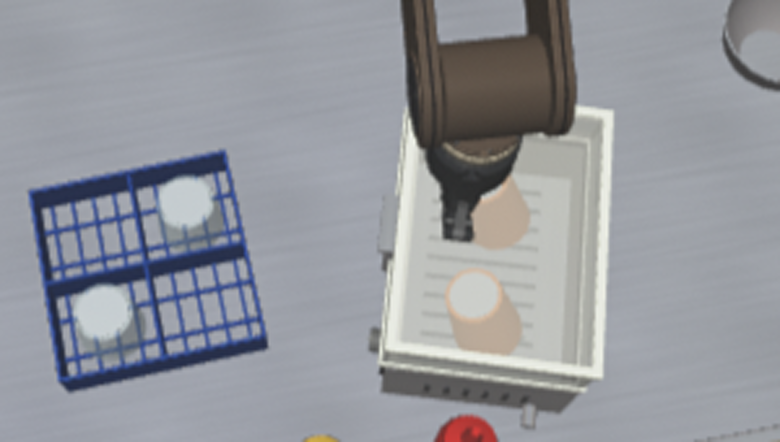

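Request:
carry_out([
  {"dx":-0.015,"dy":0,"dz":0.0,"twist":0,"fingers":1},
  {"dx":-0.025,"dy":0,"dz":0.003,"twist":0,"fingers":1},
  {"dx":-0.025,"dy":0,"dz":0.006,"twist":0,"fingers":1},
  {"dx":-0.025,"dy":0,"dz":0.01,"twist":0,"fingers":1},
  {"dx":-0.025,"dy":0,"dz":0.013,"twist":0,"fingers":1},
  {"dx":-0.025,"dy":0,"dz":0.016,"twist":0,"fingers":1},
  {"dx":-0.025,"dy":0,"dz":0.018,"twist":0,"fingers":1},
  {"dx":-0.025,"dy":0,"dz":0.02,"twist":0,"fingers":1},
  {"dx":-0.025,"dy":0,"dz":0.02,"twist":0,"fingers":1},
])

```text
time_s: 21.9
tool_pos: [0.5483, 0.03, 0.1788]
tool_rot: [0.809, 0.587, 0.0, 0.001]
contact_force: [0.3, -1.4, 0.8]
gripper_width: -0.0004
```

```bash
python3 -c "
from h import *
st()"
```

```text
t 21.9 p [0.5483 0.03   0.1788] yawx 71.96 dryer [-7.360e-02 -1.000e-04  1.788e-01] F [ 0.27 -1.39  0.76] T [-0.24  0.04  0.02] w -0.0004
```

Request:
carry_out([
  {"dx":0,"dy":0,"dz":0.0015,"twist":0,"fingers":1},
  {"dx":0,"dy":0,"dz":0.003,"twist":0,"fingers":1},
  {"dx":0,"dy":0,"dz":0.0045,"twist":0,"fingers":1},
  {"dx":0,"dy":0,"dz":0.0045,"twist":0,"fingers":1},
])

```text
time_s: 22.23
tool_pos: [0.548, 0.0306, 0.1749]
tool_rot: [0.809, 0.587, 0.0, -0.0]
contact_force: [-2.7, 0.3, 7.2]
gripper_width: 0.0001
```

```bash
python3 -c "
from h import *
st()"
```

```text
t 22.23 p [0.548  0.0306 0.1749] yawx 71.94 dryer [-0.0731  0.0003  0.1749] F [-2.73  0.31  7.19] T [0.05 0.56 0.07] w 0.0001
```

Request:
carry_out([
  {"dx":0,"dy":0,"dz":0.0015,"twist":0,"fingers":1},
  {"dx":0,"dy":0,"dz":0.003,"twist":0,"fingers":1},
  {"dx":0,"dy":0,"dz":0.004,"twist":0,"fingers":1},
  {"dx":0,"dy":0,"dz":0.004,"twist":0,"fingers":1},
])

```text
time_s: 22.57
tool_pos: [0.5481, 0.0306, 0.1748]
tool_rot: [0.809, 0.588, -0.0, -0.0]
contact_force: [-11.0, 0.9, 21.8]
gripper_width: -0.0001
```

```bash
python3 -c "
from h import *
st()"
```

```text
t 22.57 p [0.5481 0.0306 0.1748] yawx 71.97 dryer [-0.0731  0.0002  0.1748] F [-10.98   0.86  21.81] T [ 0.06  1.83 -0.  ] w -0.0001
```

Request:
carry_out([
  {"dx":0,"dy":0,"dz":-0.005,"twist":0,"fingers":1},
  {"dx":0,"dy":0,"dz":-0.015,"twist":0,"fingers":1},
  {"dx":0,"dy":0,"dz":-0.04,"twist":0,"fingers":1},
  {"dx":0,"dy":0,"dz":-0.08,"twist":0,"fingers":1},
  {"dx":0,"dy":0,"dz":-0.12,"twist":0,"fingers":1},
  {"dx":-0.03,"dy":0,"dz":-0.15,"twist":0,"fingers":1},
  {"dx":-0.07,"dy":0,"dz":-0.15,"twist":0,"fingers":1},
  {"dx":-0.11,"dy":0,"dz":-0.15,"twist":0,"fingers":1},
  {"dx":-0.15,"dy":0,"dz":-0.15,"twist":0,"fingers":1},
  {"dx":-0.19,"dy":0,"dz":-0.15,"twist":0,"fingers":1},
  {"dx":-0.23,"dy":0,"dz":-0.15,"twist":0,"fingers":1},
  {"dx":-0.27,"dy":0,"dz":-0.15,"twist":0,"fingers":1},
  {"dx":-0.3,"dy":0,"dz":-0.15,"twist":0,"fingers":1},
  {"dx":-0.3,"dy":0,"dz":-0.15,"twist":0,"fingers":1},
  {"dx":-0.3,"dy":0,"dz":-0.15,"twist":0,"fingers":1},
])

```text
time_s: 23.82
tool_pos: [0.4542, -0.2561, 0.3191]
tool_rot: [0.81, 0.586, 0.0, -0.001]
contact_force: [0.2, 0.2, -0.1]
gripper_width: 0.0
```

```bash
python3 look.py 14|head -1;  python3 -c "
from h import *
z=np.load('v14.npz')
for n,a,b in(('side','d','im'),('top','d2','im2')):
    P=cloud(n,z[a]); x=(P-C)@EX; y=(P-C)@EY; h=P[...,2]
    for s in(-.08,-.09,-.1,.05,.085):
        m=(abs(x-s)<.005)&(abs(y)<.12)&(h>.12)&(h<.25)
        e=(abs(x-s)<.005)&(abs(y)>.12)&(abs(y)<.137)&(h>.12)&(h<.25)
        print(n,s,m.sum(),np.median(h[m]).round(4) if m.any() else 0,np.percentile(h[e],[50,90]).round(4) if e.any() else 0)
"
```

```text
t 23.82 p [ 0.4542 -0.2561  0.3191] yawx 71.74 dryer [-0.3747  0.0004  0.3191] F [ 0.22  0.2  -0.05] T [ 0.02 -0.   -0.04] w 0.0
side -0.08 357 0.1757 [0.1752 0.1787]
side -0.09 352 0.1757 [0.1755 0.1786]
side -0.1 364 0.1766 [0.1759 0.1787]
side 0.05 364 0.1756 [0.1757 0.1784]
side 0.085 375 0.176 [0.1749 0.1778]
top -0.08 472 0.1751 [0.1757 0.1781]
top -0.09 470 0.1752 [0.1756 0.1778]
top -0.1 674 0.1742 [0.174 0.177]
top 0.05 461 0.175 [0.1759 0.1778]
top 0.085 460 0.1751 [0.1759 0.1781]
```

View pics/s14.png

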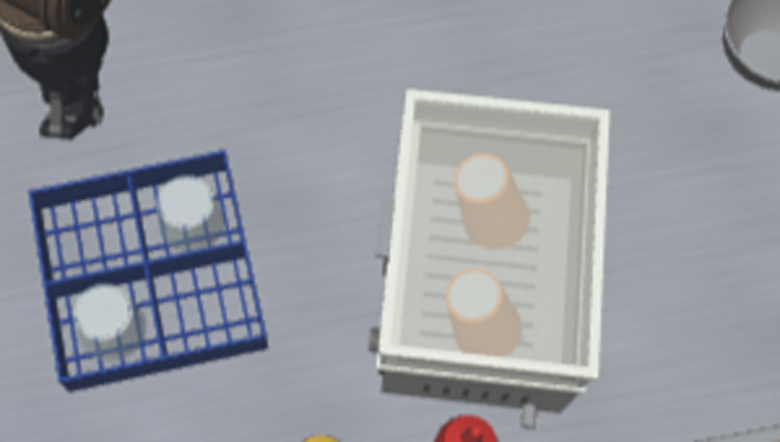

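View pics/t14.png

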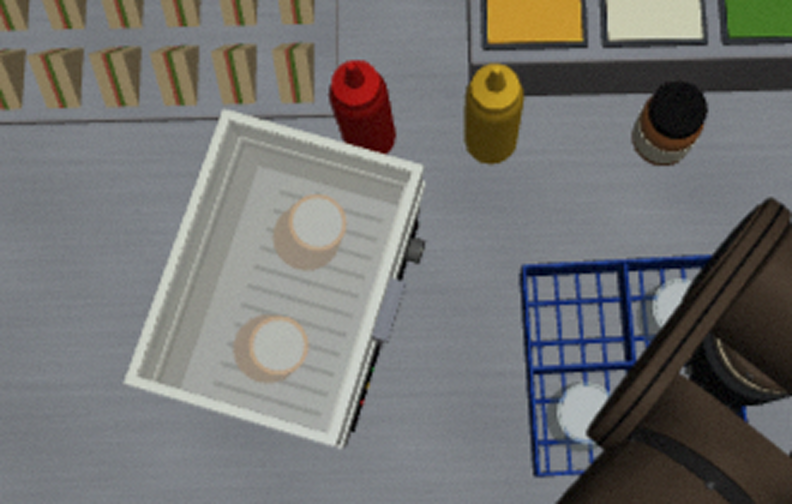

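The lid is level at 175–176 mm front to rear with the robot clear, so it is latched. The tumblers, pots and bottles stand as before. Handing in.

```bash
python3 -c "
from h import *
st(); print(ctrl.sign_off())"
```

```text
t 23.92 p [ 0.4549 -0.2544  0.3193] yawx 71.94 dryer [-3.729e-01  2.000e-04  3.193e-01] F [ 0.51 -0.25 -0.05] T [ 0.01 -0.   -0.  ] w 0.0003
the job is handed in; nothing more can be done
None
```

Both orange tumblers now hang mouth-down on their own pegs, and the lid is shut with its catch holding. The job was handed in at about 24 s.

- **Tumblers:** I gripped each one near its closed end, levered it to the peg's lean, and lowered it until the peg top pushed back at 9–14 N. Before the lid was closed, each one's highest point was about 160 mm above the table, as specified.
- **Lean:** The depth fits put the tumblers at 13–18° instead of the peg's 20°. That is roughly what the few degrees of play allow, and they did not move afterwards.
- **Lid:** I pushed it over from behind, then pressed its front edge down to about 22 N, above the 8–15 N you gave. The press point stopped at 175 mm. With the arm clear, the outer face measured 174–177 mm from front to rear in both cameras.
- **Other items:** The pots, bottles and jar show no movement in the pictures. In the last top view the arm hid part of one pot, but the side view shows both in place.
- **Failures:** None of my checks failed.

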